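# Load a hook carrier into the slotted rail

### The job

Take the steel hook carrier off its parking post, bring it to the open loading end of the slotted rail and slide its foot into the rail until it bears against the stop. Feel your way in: never push hard on the rail, keep a light push on the stop for a moment so that the carrier is surely home, do not shift the stop, then let go and leave the carrier standing there. Leave the other things alone.

Things in the scene. Friction and masses are not known exactly. Their poses are not given: they have to be found in the camera images.
- hanger_tab (a point): Centre of the grip tab of the loose steel hook carrier (0.11 to 0.23 kg): an upright block 24 (x) x 16 (y) x 42 mm high, best gripped across the 16 mm, so that the pads push along the rail. Axes: y along the foot, z up, hook on the -x side. Below it a neck (7 x 22 mm, 10 to 33 mm above the foot's underside) leads to the foot.
- hanger_foot (a point): Centre of the carrier's foot, 48 mm below hanger_tab: a flat block 24 (x) x 40 (y) x 10 mm (z). Same axes.
- hanger: The same carrier: origin at the centre of the foot's underside, 53 mm below hanger_tab, same axes. A strap 12 mm wide leaves the neck 26 to 29 mm above the underside, reaches to x = -45 mm, drops to 51 mm below the underside (it hangs beside the rail) and ends in an upturned hook at x = -70 mm.
- post_top (a point): Centre of the fixed parking post's top plate (44 x 60 mm, 100 mm above the table, with a loose 4 mm rim), on which the carrier's foot stands at the start with its hook hanging off the side. Lift straight up to leave it.
- rail: Fixed aluminium rail along its own y on a stand, origin on the table. Channel 26.5 mm wide, floor 115 and lips' underside 127 mm above the table (top 131 mm); a 12 mm slot on top takes the neck. The foot has 1.25 mm play each side and 2 mm in height and enters only at the open +y end, hook on the rail's -x side. Capped at -y. Its stop is told under stop_zone.
- rail_mouth (a point): Middle of the open end, on the channel floor; rail's axes (+y points out). From here the floor and the back wall (+x side, inner face at x = 13.25 mm, 16 mm high) run on 60 mm in +y as a loading shelf, open above and at -x: set the foot there in line with the rail, feel floor and wall, slide in towards -y. Readings alone may catch at the mouth.
- stop_zone (a point): Fixed point of the rail, on the channel floor 115 mm inside the mouth. The stop (stop_slug: a dark steel slug 18 mm long, filling the channel, low black knob on top to 24 mm above the floor) is set anywhere within 35 mm of here; its own place is not measured: feel for it. Friction alone holds it: it slips towards -y at about 12 N. Home, the foot's centre is 20 mm from its face.
- bottle: Amber bottle, 64 mm across, 150 mm high, origin at its underside; loose bystander.
- cup: Loose steel cup, 60 mm across, 75 mm high, origin at its underside; bystander.
- carton: Loose cardboard carton 70 x 110 x 50 mm, origin at its underside; bystander.
There are look-alikes about, which are no part of the job. What is shaped like the hanger but black or yellow is not meant.

How it is judged:
By the outcome, as a careful person would: the job done as asked, in the order asked, and still so for the second after the job is handed in, with the robot touching nothing.
It also fails if it takes over 51 s, if anything falls off the work surface, if the arm or the gripper's body presses on something with over 40 N, if the wrist force passes 120 N, or if a joint passes its speed limit or range.

### The arm

A 6-joint arm with a two-finger parallel gripper is mounted at the origin on the work surface. World frame = base frame: x ahead of the robot, y to its left, z up, the work surface at z = 0. Lengths are in m, angles in rad, forces in N, time in s.
With the tool pointing down it reaches from about 0.3 to 0.775 m from the base axis. Payload 14.6 kg.
Tool frame: the origin (TCP) lies at the very end of the fingers, on their centre line; the grasp point (between the pads) lies 19 mm behind it (pinch_z is the distance from the TCP to the grasp point, in m); z points along the fingers, y is the direction in which the jaws open and shut (so a half turn about z gives the same grasp; the last joint's range is limited). The gripper opens to 94 mm and grips with 3 to 60 N. Pads are 16 mm wide; open, the fingers measure 119 mm over their backs; the gripper's body (75 mm by 177 mm) begins 78 mm behind the grasp point.
Start: joints at [1.193, 0.3, 1.521, -0, 1.321, -0.067], TCP at [0.168, 0.524, 0.169] pointing down, gripper open.
Joint ranges: [-3.03, 3.03], [-0.79, 2.21], [0.23, 2.52], [-1.04, 4.18], [0, 3.07], [-2.55, 2.55]. Speed limits (rad/s): [2.22, 2.22, 2.57, 3.14, 3.14, 3.14].

### API

Orientations are given as [roll, pitch, yaw] about the fixed x, y, z axes, in that order (R = Rz(yaw) Ry(pitch) Rx(roll)).
In Python, from station import get_obs, camera, hand_in, pinch_z gives the robot as it stands.
- The arm moves only by the tool servo_tool, never from a script. Its argument "moves" is a list that holds one entry, the list of rows, each a list of 7 numbers: the turn, a rotation vector about the tool's x, y, z normalised to -1 to 1, where 1 is pi/2 rad, then the shift along the tool's x, y, z normalised to -1 to 1, where 1 is 500 mm, then the closure, from 0 (fully open) to 1 (shut). In form: [[[rx, ry, rz, x, y, z, hand], ...]]. A call has 1 to 12 rows; each row is the pose to reach, as a shift and turn from the pose measured when the call began, along the tool's axes at that moment; what a row does not reach only later rows make up. A row lasts 1/12 s, in which the tool goes at most 41.7 mm and 7.16 degrees, less where a joint would pass 70% of its speed; a pose out of reach is approached as far as the arm can. A call with a number of a shift or a turn outside -1 to 1 is refused whole. A call with a gripper value outside its range is refused whole. The fingers move at their own pace and stop on an object; "squeeze" is the grip in N (left out, the last holds). Time passes only in rows, so rows that repeat a pose let the fingers close. It gives the time, the measured TCP pose, the force and the opening at its end, in the units of the state.
- get_obs(): the state, without advancing time (a new reading comes with each control period).
- camera(name): name is "scene" or "top" or "wrist"; returns a dict with "color" (384x512x3 uint8, red, green, blue), "intrinsics" (3x3 intrinsics, pixels), "rvec" (rotation vector, rad) and "tvec" (3), from world to camera coordinates, as OpenCV has them. Camera axes: x right, y down, z forward; pixel columns grow to the right and rows downward; lengths in m; the calibration is good to about 2 mm. A picture is of the moment at which its call begins. There is no depth.
- hand_in(): hands the job in, once; it reports no verdict.
The state is a dict: "time_s": time; "qpos": joint angles; "joint_vel": joint speeds; "tau": joint torques, N m; "ee_pos": TCP position; "eef_rot": TCP orientation; "force": force on the tool from outside, world axes, zero at the start; "moment": the same for the moment, N m; "grip_width": finger opening in m.
Only numpy, scipy, OpenCV 4.12 (cv2) and the standard library are available. Lean on these libraries where they do the work, as an engineer would, in place of code of your own. Each camera call takes 0.05 s, during which the arm holds its last target.

## Working session

There is one attempt and no reset: what is moved stays moved. The work goes in short steps, Python scripts to look and compute and a tool call to move; the robot and the scene stay as the last step left them, time stands still between calls to the robot, and variables do not carry over. Pictures are saved under pics/ and viewed, and the job is handed in when it is done.

Besides the shell and the picture viewer there is one more tool, called after ">>>" by a JSON object that holds its "fn" and its "kwargs", one argument or row to a line. servo_tool: Moves the arm, as the interface text tells. Scaled input: -1 to 1 covers 500 mm each way for a shift and pi/2 rad each way for a turn. Its arguments: {"type":"object","properties":{"moves":{"type":"array"},"squeeze":{"type":"number"}},"required":["moves"]}

```bash
ls; mkdir -p pics
python3 - <<'E'
from station import get_obs,camera,pinch_z
import cv2,pickle
print(pinch_z); o=get_obs()
for k,v in o.items(): print(k,v)
for n in ["scene","top","wrist"]:
    c=camera(n); pickle.dump(c,open(f'pics/{n}0.pkl','wb'))
    cv2.imwrite(f'pics/{n}0.png',c['color'][:,:,::-1]); print(n,c['intrinsics'],c['rvec'],c['tvec'])
E
```

```text
pics
0.0188
time_s 0.0
qpos [ 1.19339068e+00  3.00459528e-01  1.52160436e+00  1.49931541e-05
  1.32068586e+00 -6.65579349e-02]
joint_vel [-0.00103138  0.00149711 -0.00016422 -0.00056086  0.00036302  0.00049287]
tau [ 5.43309987e-03 -5.31813169e+01 -3.52746499e+01  7.11041735e-02
  2.42605212e-02 -7.72199337e-05]
ee_pos [0.16808806 0.52335934 0.16868285]
eef_rot [-3.14043908e+00 -9.14473169e-05  2.83074117e+00]
force [ 0.35971918 -0.9409172   0.343026  ]
moment [-0.01733376 -0.00815726 -0.0315427 ]
grip_width 0.09390409504574629
scene [[464.5409686    0.         246.97332097]
 [  0.         464.5409686  188.43397378]
 [  0.           0.           1.        ]] [ 2.22770151  0.98489552 -0.39705991] [-0.34033989 -0.17109321  1.67290978]
top [[405.27303982   0.         244.99565675]
 [  0.         405.27303982 196.02473628]
 [  0.           0.           1.        ]] [ 2.15505918 -2.15801599  0.14750174] [0.01579661 0.52271405 1.26593892]
wrist [[271.43825691   0.         258.64491038]
 [  0.         271.43825691 191.91514716]
 [  0.           0.           1.        ]] [-2.37615055 -1.731229   -0.20993953] [-0.55130232 -0.0252898   0.38853747]
```

View pics/scene0.png

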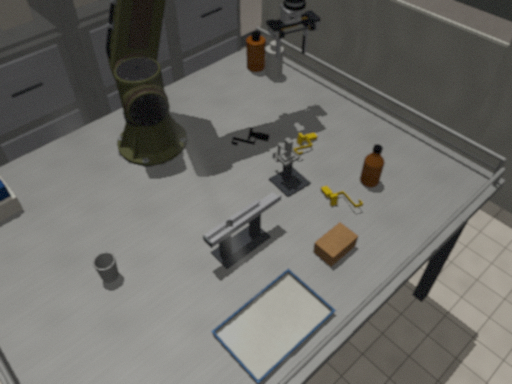

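View pics/top0.png

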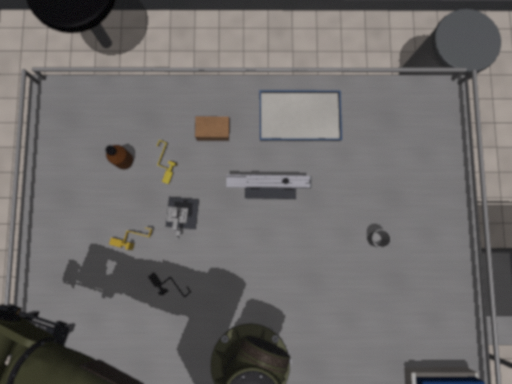

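View pics/wrist0.png

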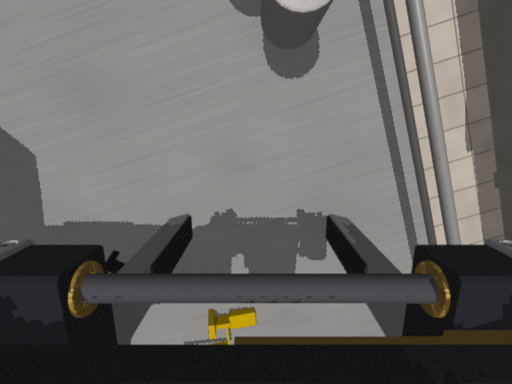

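The scene view shows the carrier on its post at about (288,160) and the rail from (208,240) to (278,200). In the top view the post is at about (180,213) and the rail runs from (227,181) to (311,181), with the dark stop knob at about (286,181). I'll enlarge these areas.

```bash
cat > h.py <<'E'
import numpy as np,cv2,pickle
from scipy.optimize import least_squares
def P(c):
    R=cv2.Rodrigues(np.array(c['rvec'],float))[0]; return R,np.array(c['tvec'],float).ravel(),np.array(c['intrinsics'])
def proj(c,p):
    R,t,K=P(c); q=(np.atleast_2d(p)@R.T+t)@K.T; return q[:,:2]/q[:,2:]
def atz(c,uv,z):
    R,t,K=P(c); C=-R.T@t; d=R.T@np.linalg.inv(K)@np.array([uv[0],uv[1],1.]); return C+d*(z-C[2])/d[2]
def crop(c,box,s,name):
    x0,y0,x1,y1=box; im=c['color'][y0:y1,x0:x1,::-1]
    im=cv2.resize(np.ascontiguousarray(im),None,fx=s,fy=s,interpolation=cv2.INTER_CUBIC)
    im=cv2.convertScaleAbs(im,alpha=1.5,beta=10)
    for u in range((x0+9)//10*10,x1,10):
        cv2.line(im,(int((u-x0+.5)*s),0),(int((u-x0+.5)*s),6),(0,0,255),1); cv2.putText(im,str(u),(int((u-x0)*s),16),0,.35,(0,0,255),1)
    for v in range((y0+9)//10*10,y1,10):
        cv2.line(im,(0,int((v-y0+.5)*s)),(6,int((v-y0+.5)*s)),(0,0,255),1); cv2.putText(im,str(v),(8,int((v-y0)*s)+4),0,.35,(0,0,255),1)
    cv2.imwrite('pics/'+name,im)
def load(n): return pickle.load(open(f'pics/{n}.pkl','rb'))
E
python3 - <<'E'
from h import *
t=load('top0');s=load('scene0')
crop(t,(150,150,330,250),4.4,'t1.png'); crop(s,(195,120,325,280),3.7,'s1.png')
crop(t,(155,190,215,240),12,'t2.png'); crop(s,(260,130,325,195),9,'s2.png')
E
```

```text
(no output)
```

View pics/t1.png

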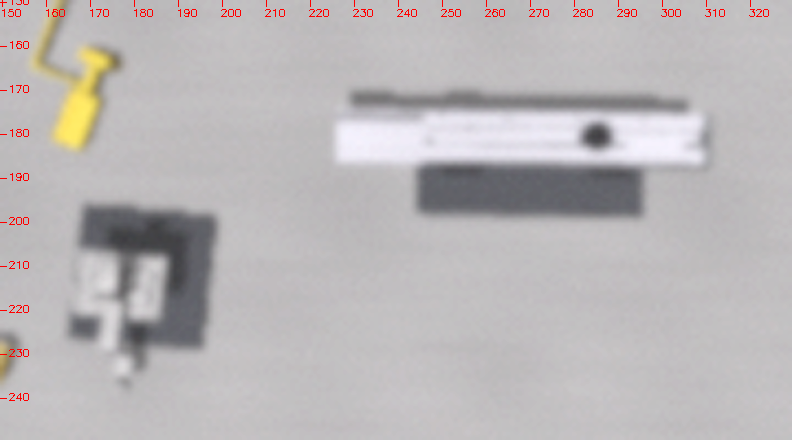

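View pics/s1.png

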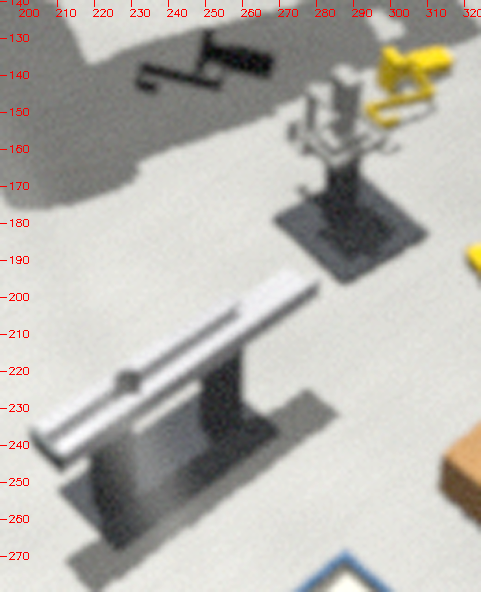

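View pics/t2.png

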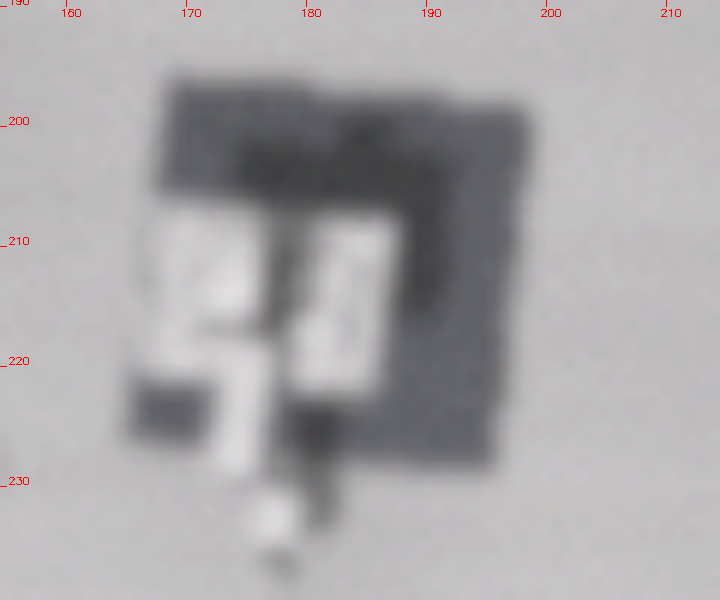

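View pics/s2.png

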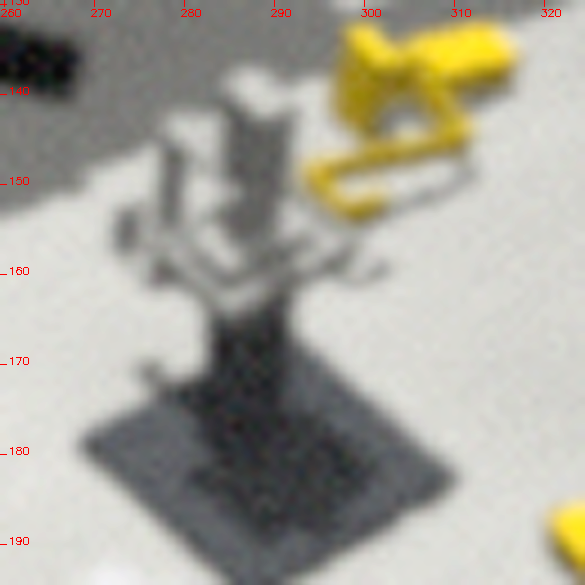

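Run:
```python
from h import *
t=load('top0');s=load('scene0')
R,tt,K=P(t);print('top cam',-R.T@tt); R,tt,K=P(s);print('scene cam',-R.T@tt);R,tt,K=P(load('wrist0'));print('wrist cam',-R.T@tt,R)
print('post plate corners', [atz(t,p,.1).round(4) for p in [(188,207.5),(187,222.5)]])
print('tab',[atz(t,p,.174).round(4) for p in [(173,206),(177,206.5),(176.5,217)]])
for n,z,p in [('shelf L top',.131,(225.5,176)),('shelf L bot',.115,(225.5,187)),('R top',.131,(309.5,176)),('R bot',.131,(309,187)),('mouth',.131,(245.5,182)),('knob',.139,(284.5,181))]: print(n,atz(t,p,z).round(4))
for n,z,p in [('knob',.139,(228,222)),('sh far',.115,(278,199)),('cap corner far',.131,(202.5,237)),('cap near',.131,(209.5,243)),('tabtop',.174,(288,139))]: print('S',n,atz(s,p,z).round(4))
```

```text
top cam [0.35329249 0.02283564 1.32315676]
scene cam [ 1.17009497 -0.5833778   1.11098126]
wrist cam [0.10407462 0.54548565 0.38360014] [[ 3.06424919e-01  9.51894732e-01  4.33648687e-04]
 [ 9.24407963e-01 -2.97685263e-01  2.38439516e-01]
 [ 2.27098410e-01 -7.26629409e-02 -9.71157253e-01]]
post plate corners [array([0.4792, 0.1883, 0.1   ]), array([0.4337, 0.1905, 0.1   ])]
tab [array([0.4759, 0.221 , 0.174 ]), array([0.4745, 0.2096, 0.174 ]), array([0.4445, 0.2104, 0.174 ])]
shelf L top [0.5704 0.0738 0.131 ]
shelf L bot [0.5396 0.0743 0.115 ]
R top [ 0.5702 -0.1773  0.131 ]
R bot [ 0.5369 -0.175   0.131 ]
mouth [0.5522 0.0141 0.131 ]
knob [ 0.5537 -0.1014  0.139 ]
S knob [ 0.5551 -0.1091  0.139 ]
S sh far [0.5728 0.0622 0.115 ]
S cap corner far [ 0.543 -0.187  0.131]
S cap near [ 0.5705 -0.1856  0.131 ]
S tabtop [0.456 0.217 0.174]
```

```bash
cat >> h.py <<'E'
from scipy.spatial.transform import Rotation as Ro
def to(pos,yaw=np.pi,o=None):
    from station import get_obs
    o=o or get_obs(); p=np.array(o['ee_pos']); R=Ro.from_euler('xyz',o['eef_rot'])
    T=Ro.from_euler('xyz',[np.pi,0,yaw])
    d=R.inv().apply(np.array(pos)-p); r=(R.inv()*T).as_rotvec()
    print('turn',(r/(np.pi/2)).round(4),'shift',(d/.5).round(4),'dist mm',round(np.linalg.norm(d)*1e3,1),'deg',round(np.degrees(np.linalg.norm(r)),1))
E
python3 -c "
from h import *
to((.56,.217,.30)); to((.168,.523,.3))"
```

```text
turn [-5.000e-04 -1.000e-04 -1.978e-01] shift [-0.9336 -0.3441 -0.2621] dist mm 514.5 deg 17.8
turn [-5.000e-04 -1.000e-04 -1.978e-01] shift [-0.     -0.0012 -0.2623] dist mm 131.2 deg 17.8
```

>>> {"fn": "servo_tool", "kwargs": {
  "moves": [
    [[0,0,-0.1,0,0,-0.08,0],[0,0,-0.198,-0.05,-0.02,-0.16,0],[0,0,-0.198,-0.12,-0.044,-0.22,0],[0,0,-0.198,-0.19,-0.07,-0.26,0],[0,0,-0.198,-0.26,-0.096,-0.262,0],[0,0,-0.198,-0.33,-0.122,-0.262,0],[0,0,-0.198,-0.4,-0.147,-0.262,0],[0,0,-0.198,-0.47,-0.173,-0.262,0],[0,0,-0.198,-0.54,-0.2,-0.262,0],[0,0,-0.198,-0.61,-0.225,-0.262,0],[0,0,-0.198,-0.68,-0.25,-0.262,0],[0,0,-0.198,-0.75,-0.276,-0.262,0]]
  ]
}}

```text
time_s: 1.15
ee_pos: [0.4842, 0.276, 0.2998]
eef_rot: [-3.141, -0.001, -3.141]
force: [-0.2, -0.1, 0.5]
grip_width: 0.094
```

```bash
python3 -c "
from h import *
to((.56,.217,.30))"
```

```text
turn [-0.0005 -0.0003  0.0001] shift [-0.1516 -0.1181 -0.0003] dist mm 96.1 deg 0.1
```

>>> {"fn": "servo_tool", "kwargs": {
  "moves": [
    [[0,0,0,-0.06,-0.045,0,0],[0,0,0,-0.12,-0.09,0,0],[0,0,0,-0.152,-0.118,0,0],[0,0,0,-0.152,-0.118,0,0]]
  ]
}}

```text
time_s: 1.48
ee_pos: [0.5625, 0.214, 0.2983]
eef_rot: [-3.14, -0.002, 3.138]
force: [-0.6, 0.5, -0.6]
grip_width: 0.094
```

```bash
cat > shot.py <<'E'
import sys,pickle,cv2
from station import camera,get_obs
o=get_obs();print(o['time_s'],o['ee_pos'],o['eef_rot'],o['force'],o['moment'],o['grip_width'])
for a in sys.argv[1:]:
    n=a.rstrip('0123456789'); c=camera(n); pickle.dump(c,open(f'pics/{a}.pkl','wb')); cv2.imwrite(f'pics/{a}.png',cv2.convertScaleAbs(c['color'][:,:,::-1],alpha=1.4,beta=10))
E
python3 shot.py wrist1
```

```text
1.4833 [0.56250404 0.21395128 0.29834679] [-3.13962476e+00 -2.31829879e-03  3.13792939e+00] [-0.64571134  0.52184845 -0.63156564] [-0.01783914 -0.0349827  -0.05370463] 0.0939743863198472
```

View pics/wrist1.png

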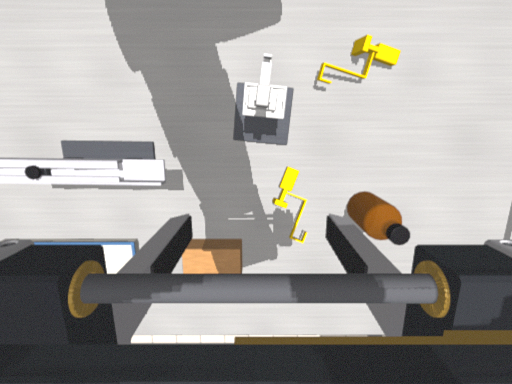

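Run:
```python
from h import *
c=load('wrist1')
crop(c,(225,45,305,150),6,'w1a.png'); crop(c,(0,130,180,200),4.4,'w1b.png')
```

```text
(no output)
```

View pics/w1a.png

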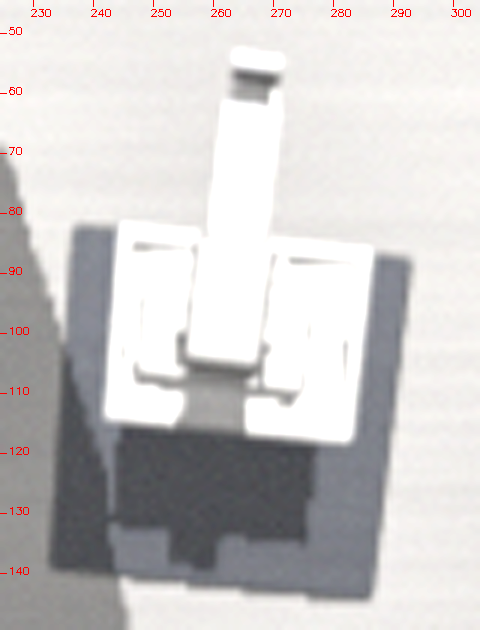

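View pics/w1b.png

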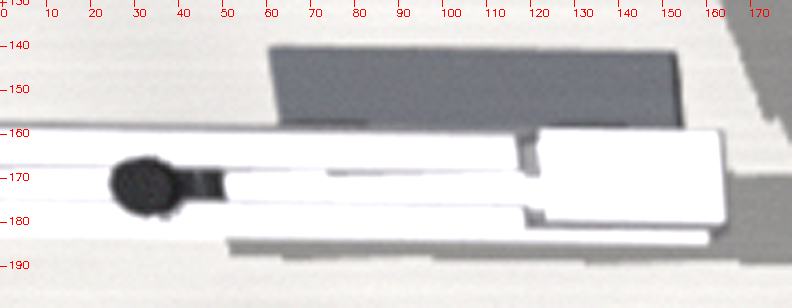

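Run:
```python
from h import *
c=load('wrist1')
d=dict(c); im=c['color'].astype(float); d['color']=np.clip((im-110)*145/145*1.1,0,160).astype(np.uint8)
crop(d,(235,75,295,125),12,'w1c.png'); crop(d,(0,150,100,195),8,'w1d.png');crop(d,(90,150,190,195),8,'w1e.png')
```

```text
(no output)
```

View pics/w1c.png

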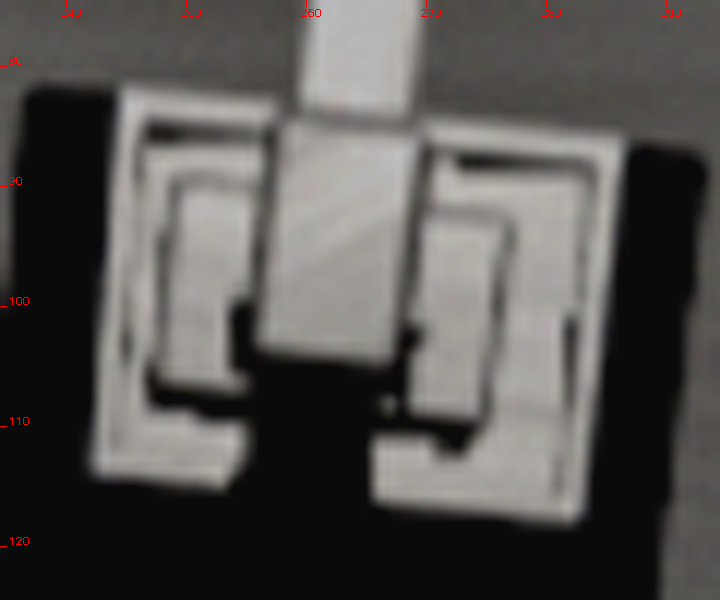

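View pics/w1d.png

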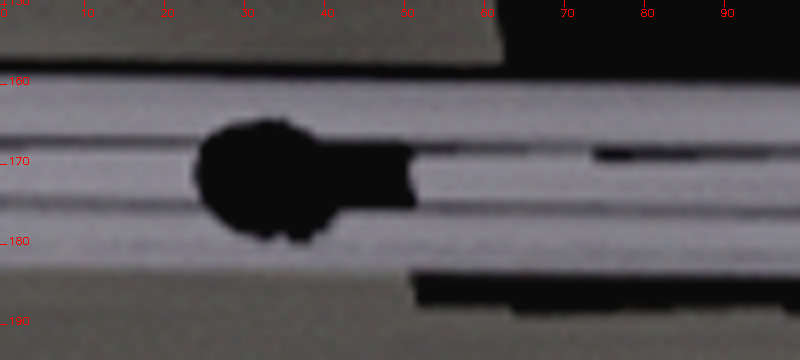

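View pics/w1e.png

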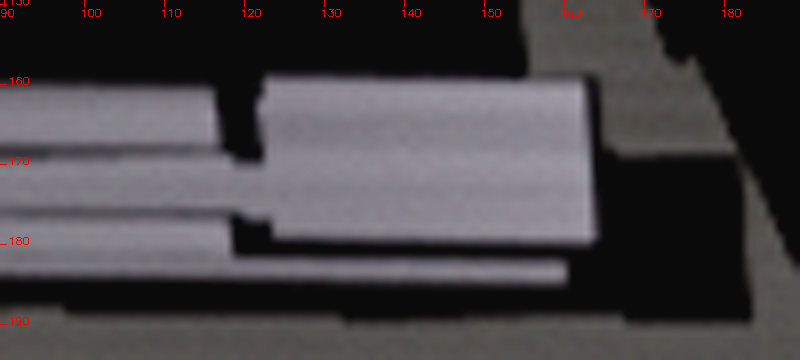

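```bash
cat > fit.py <<'E'
from h import *
c=load('wrist1')
def T(q,p): 
    x,y,a=q; p=np.array(p); r=p.copy(); r[:,0]=x+np.cos(a)*p[:,0]-np.sin(a)*p[:,1]; r[:,1]=y+np.sin(a)*p[:,0]+np.cos(a)*p[:,1]; return r
def box(hx,hy,z): return [(-hx,-hy,z),(-hx,hy,z),(hx,-hy,z),(hx,hy,z)]
A=box(.012,.008,.174); Au=[(257.5,84.3),(269.8,85.75),(255.5,103.7),(267.5,104.75)]
F=box(.012,.020,.110); Fu=[(249.3,88.8),(276.8,92.4),(247.7,106.6),(275.2,109.5)]
Q=box(.022,.03,.104); Qu=[(244.7,81.6),(286.2,85.6),(242.2,114.1),(283.1,117.8)]
for n,p,u in [('tab',A,Au),('foot',F,Fu),('hanger',A+F,Au+Fu),('post',Q,Qu)]:
    r=least_squares(lambda q:(proj(c,T(q,p))-np.array(u)).ravel(),[.46,.217,0]); print(n,r.x.round(4),np.degrees(r.x[2]).round(2),r.fun.round(1))
# rail: full pts / edges (direction weights)
pts=[((-.006,-.1,.131),None,None)]
def rail(q,full=False):
    e=[]
    # x-lines: find v at given u
    for xo,z,u,v in [(-.006,.131,-.5,167.25),(-.006,.131,112,168.5),(.006,.131,-.5,175.1),(.006,.131,112,176.1),(.01325,.131,150,181.9),(.01325,.115,150,179.5)]:
        g=proj(c,T(q,[(xo,-.25,z),(xo,.1,z)])); vv=g[0,1]+(g[1,1]-g[0,1])*(u-g[0,0])/(g[1,0]-g[0,0]); e.append(vv-v)
    for p,u in [((.01325,.06,.115),163.7),((.01325,.06,.131),160.4),((-.006,0,.131),117.0),((.006,0,.131),118.3)]:
        e.append(proj(c,T(q,[p]))[0,0]-u)
    return np.array(e)
r=least_squares(rail,[.553,.014,0]); print('rail',r.x.round(4),np.degrees(r.x[2]),r.fun.round(2))
# knob & slug
print('knob',atz(c,(31.7,171.5),.139),'face?',atz(c,(50.8,172),.127))
R,t,K=P(c); print(-R.T@t)
E
python3 fit.py
```

```text
tab [ 0.4599  0.22   -0.1134] -6.5 [-0.6 -1.1  0.7 -1.  -0.7  0.8  0.6  1.3]
foot [ 0.4594  0.2205 -0.1116] -6.39 [-0.3  0.   0.6 -0.3 -0.4  0.1  0.1  0.3]
hanger [ 0.4597  0.2202 -0.1121] -6.42 [-0.4 -1.3  0.8 -1.2 -0.6  0.7  0.8  1.1 -0.5  0.2  0.4 -0.1 -0.5  0.3
 -0.1  0.5]
post [ 0.4597  0.2231 -0.0921] -5.28 [-0.3  0.1  0.4  0.1 -0.1 -0.1  0.1 -0.1]
rail [ 0.5593  0.0137 -0.0144] -0.8229247152418001 [-0.24 -0.35  0.23  0.36 -0.09  0.12  0.4  -0.08  0.02 -0.33]
knob [ 0.55619785 -0.10159559  0.139     ] face? [ 0.55898214 -0.08438485  0.127     ]
[0.49560395 0.21547321 0.51336044]
```

```bash
python3 -c "
from h import *
to((.458,.219,.23),np.pi-.112);to((.458,.219,.134),np.pi-.112)"
```

```text
turn [-0.001  -0.0013  0.0697] shift [0.206  0.0066 0.1379] dist mm 124.0 deg 6.3
turn [-0.001  -0.0013  0.0697] shift [0.2056 0.0068 0.3299] dist mm 194.4 deg 6.3
```

>>> {"fn": "servo_tool", "kwargs": {
  "moves": [
    [[0,0,0.03,0.07,0.003,0.03,0],[0,0,0.07,0.14,0.005,0.07,0],[0,0,0.07,0.2,0.007,0.1,0],[0,0,0.07,0.206,0.007,0.16,0],[-0.001,-0.001,0.07,0.206,0.007,0.2,0],[-0.001,-0.001,0.07,0.206,0.007,0.21,0],[-0.001,-0.001,0.07,0.206,0.007,0.21,0]]
  ]
}}

```text
time_s: 2.12
ee_pos: [0.457, 0.2196, 0.1933]
eef_rot: [-3.141, -0.002, 3.03]
force: [0.1, 0.4, 0.4]
grip_width: 0.0937
```

```bash
python3 shot.py wrist2 top2; python3 -c "
from h import *
to((.458,.219,.134),np.pi-.112)"
```

```text
2.1167 [0.45698294 0.21958224 0.19333918] [-3.14083897e+00 -2.11946283e-03  3.03000304e+00] [0.14275789 0.3971493  0.43930914] [-0.01810854  0.01292273  0.00647535] 0.09365506945155906
turn [ 0.0004  0.0005 -0.0001] shift [ 0.0005 -0.0015  0.1224] dist mm 61.2 deg 0.1
```

View pics/wrist2.png

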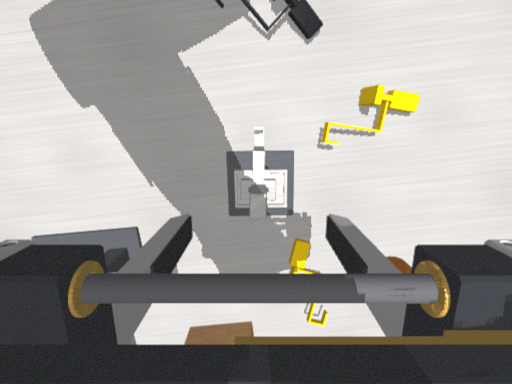

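Run:
```python
from h import *
c=load('wrist2')
print(proj(c,[(.457,.2196,.1933),(.457,.2196,.174),(.4597,.2202,.174),(.4597,.2202,.104)]))
d=dict(c); d['color']=np.clip((c['color'].astype(float)-90)*1.1,0,160).astype(np.uint8)
crop(d,(215,120,305,230),6,'w2a.png')
```

```text
[[257.16036203 209.13114304]
 [257.26209233 202.71378361]
 [258.26446102 205.51153792]
 [258.31178367 188.14154717]]
```

View pics/w2a.png

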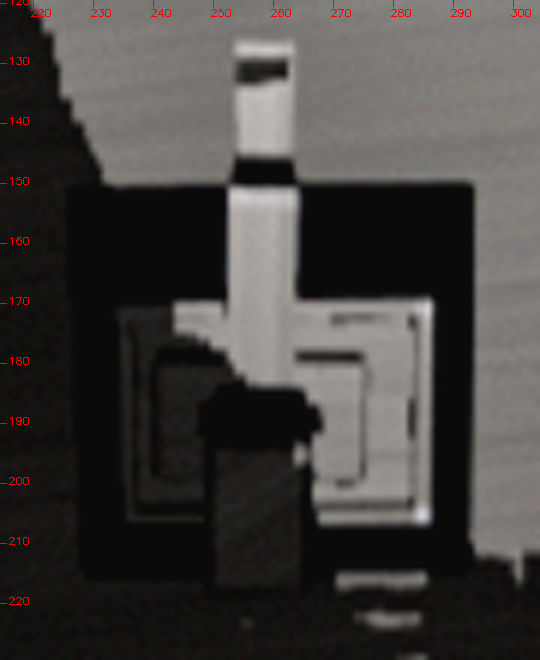

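>>> {"fn": "servo_tool", "kwargs": {
  "moves": [
    [[0,0,0,-0.004,-0.0015,0.03,0],[0,0,0,-0.004,-0.0015,0.06,0],[0,0,0,-0.004,-0.0015,0.09,0],[0,0,0,-0.004,-0.0015,0.11,0.3],[0,0,0,-0.004,-0.0015,0.1185,0.4],[0,0,0,-0.004,-0.0015,0.1185,0.5],[0,0,0,-0.004,-0.0015,0.1185,0.6]]
  ],
  "squeeze": 20
}}

```text
time_s: 2.8
ee_pos: [0.4606, 0.2189, 0.1368]
eef_rot: [3.14, 0.002, 3.03]
force: [-0.3, 0.8, 0.6]
grip_width: 0.0705
```

>>> {"fn": "servo_tool", "kwargs": {
  "moves": [
    [[0,0,0,0,0,0.005,0.7],[0,0,0,0,0,0.005,0.8],[0,0,0,0,0,0.005,0.85],[0,0,0,0,0,0.005,0.9],[0,0,0,0,0,0.005,0.95],[0,0,0,0,0,0.005,1],[0,0,0,0,0,0.005,1]]
  ],
  "squeeze": 20
}}

```text
time_s: 3.38
ee_pos: [0.4607, 0.2189, 0.1344]
eef_rot: [3.14, 0.002, 3.029]
force: [0.4, -0.7, -0.8]
grip_width: 0.0241
```

```bash
python3 shot.py wrist3
```

```text
3.3833 [0.46065983 0.21892533 0.13435158] [3.14045775e+00 1.62096632e-03 3.02947118e+00] [ 0.36841843 -0.70054057 -0.7924013 ] [-0.00811581  0.03120174  0.00766511] 0.024064601741939258
```

>>> {"fn": "servo_tool", "kwargs": {
  "moves": [
    [[0,0,0,0,0,0,1],[0,0,0,0,0,0,1],[0,0,0,0,0,0,1],[0,0,0,0,0,0,1]]
  ],
  "squeeze": 20
}}

```text
time_s: 3.77
ee_pos: [0.4606, 0.2189, 0.1343]
eef_rot: [3.14, 0.002, 3.029]
force: [-0.1, -0.1, -0.4]
grip_width: 0.0157
```

```bash
python3 shot.py wrist3
```

```text
3.7667 [0.46063813 0.21890579 0.13432877] [3.14049690e+00 1.56222060e-03 3.02947703e+00] [-0.14010351 -0.09529981 -0.44293369] [-0.00729054 -0.02068566 -0.00564647] 0.015656714787036587
```

View pics/wrist3.png

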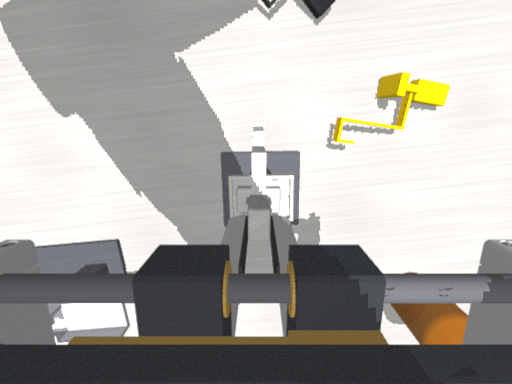

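>>> {"fn": "servo_tool", "kwargs": {
  "moves": [
    [[0,0,0,0,0,-0.04,1],[0,0,0,0,0,-0.1,1],[0,0,0,0,0,-0.17,1],[0,0,0,0,0,-0.24,1],[0,0,0,0,0,-0.3,1],[0,0,0,0,0,-0.3,1],[0,0,0,0,0,-0.3,1]]
  ],
  "squeeze": 25
}}

```text
time_s: 4.4
ee_pos: [0.4607, 0.2189, 0.2851]
eef_rot: [3.139, 0.004, 3.029]
force: [0.2, -0.3, -2.1]
grip_width: 0.0153
```

```bash
python3 shot.py; python3 -c "
from h import *
to((.65,.06,.27),np.pi-.0144)"
```

```text
4.4 [0.46070959 0.21891968 0.28514834] [3.13937624 0.00351898 3.02944092] [ 0.23731369 -0.33407843 -2.13673197] [ 0.01424492 -0.03083718 -0.0476418 ] 0.015277197098983333
turn [ 0.0013  0.0023 -0.0622] shift [-0.4117 -0.2735  0.0311] dist mm 247.6 deg 5.6
```

>>> {"fn": "servo_tool", "kwargs": {
  "moves": [
    [[0,0,-0.03,-0.06,-0.04,0.005,1],[0.001,0.002,-0.062,-0.12,-0.08,0.01,1],[0.001,0.002,-0.062,-0.18,-0.12,0.015,1],[0.001,0.002,-0.062,-0.24,-0.16,0.02,1],[0.001,0.002,-0.062,-0.3,-0.2,0.025,1],[0.001,0.002,-0.062,-0.36,-0.24,0.03,1],[0.001,0.002,-0.062,-0.41,-0.273,0.03,1],[0.001,0.002,-0.062,-0.41,-0.273,0.03,1],[0.001,0.002,-0.062,-0.41,-0.273,0.03,1],[0.001,0.002,-0.062,-0.41,-0.273,0.03,1]]
  ]
}}

```text
time_s: 5.23
ee_pos: [0.6486, 0.0608, 0.2691]
eef_rot: [3.141, -0.002, 3.127]
force: [-0.7, 0.0, -1.2]
grip_width: 0.0154
```

```bash
python3 shot.py wrist4 top4 scene4
python3 - <<'E'
from h import *
c=load('wrist4');d=dict(c); d['color']=np.clip((c['color'].astype(float)-90)*1.1,0,160).astype(np.uint8)
crop(d,(120,130,290,220),4.7,'w4a.png')
E
```

```text
5.2333 [0.64863933 0.06075975 0.26907938] [ 3.14111033e+00 -1.77180541e-03  3.12699728e+00] [-0.73550517  0.03651228 -1.17193031] [ 0.01147218 -0.03847086 -0.00423288] 0.015391724661799416
```

View pics/wrist4.png

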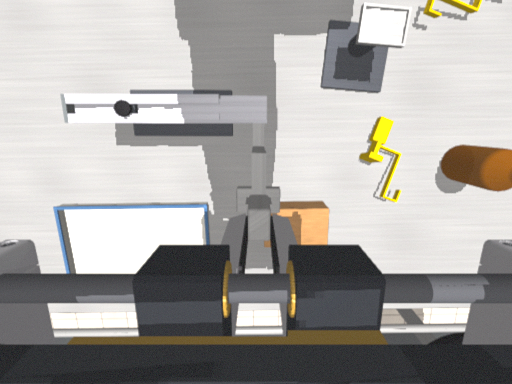

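View pics/scene4.png

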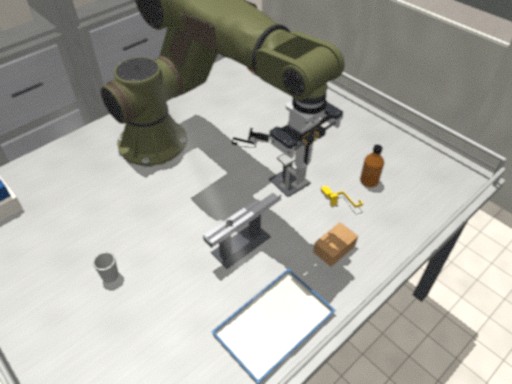

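Run:
```python
from h import *
print(proj(load('scene4'),[(.6486,.0608,.269)]))
c=load('wrist4')
d=dict(c); d['color']=np.clip((c['color'].astype(float)-130)*1.35,0,160).astype(np.uint8)
crop(d,(55,85,135,130),9.5,'w4a.png')
d['color']=np.clip((c['color'].astype(float)-20)*1.1,0,160).astype(np.uint8)
crop(d,(170,85,280,130),7.2,'w4b.png')
```

```text
[[301.15362655 175.57536745]]
```

View pics/w4a.png

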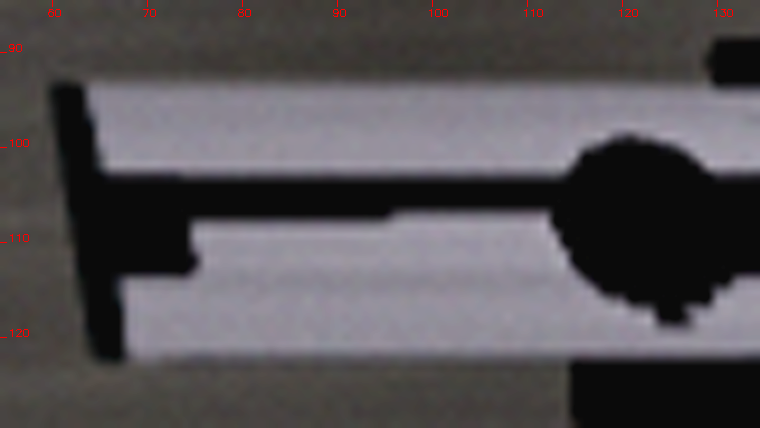

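View pics/w4b.png

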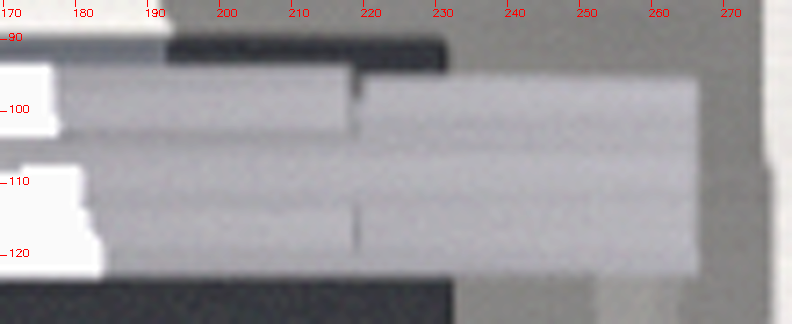

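```bash
cat > fit4.py <<'E'
from h import *
from fit import T
c=load('wrist4')
L=[(-.006,.131,90,103.0),(-.006,.131,200,102.85),(.006,.131,67,113.8),(.006,.131,200,113.0)]
def rail(q,L=L,w=None):
    e=[]
    for xo,z,u,v in L:
        g=proj(c,T(q,[(xo,-.25,z),(xo,.1,z)])); vv=g[0,1]+(g[1,1]-g[0,1])*(u-g[0,0])/(g[1,0]-g[0,0]); e.append(vv-v)
    for p,u in [((.01,.06,.115),266.3),((.015,.06,.131),266.4),((-.01,0,.131),218.1),((.01,0,.131),219)]:
        e.append(proj(c,T(q,[p]))[0,0]-u)
    return np.array(e)
r=least_squares(rail,[.553,.014,0]); print('rail',r.x.round(4),np.degrees(r.x[2]),r.fun.round(2))
print('outer edges ', [atz(c,p,.131).round(4) for p in [(90,93.2),(90,122.2),(200,93.4),(200,122.9)]])
print('mouth',atz(c,(218.5,108),.131).round(4),'shelf end',atz(c,(266.3,108),.115).round(4),'knob',atz(c,(121.5,107),.139).round(4))
R,t,K=P(c); print(-R.T@t)
# scene/top re-measure with outer edges 
s=load('scene0');tp=load('top0')
g=T(r.x,[(-.016,-.19,.131),(.016,-.19,.131),(.016,.06,.131),(-.01325,.06,.115),(0,0,.131)])
print('scene',proj(s,g).round(1).tolist(),'top',proj(tp,g).round(1).tolist())
E
python3 fit4.py | tail -6
python3 - <<'E'
from h import *
s=load('scene0'); crop(s,(195,185,290,260),8,'s3.png'); t=load('top0')
d=dict(t); d['color']=np.clip((t['color'].astype(float)-90)*1.1,0,160).astype(np.uint8); crop(d,(220,165,320,195),8,'t3.png')
E
```

```text
[0.49560395 0.21547321 0.51336044]
rail [ 0.5593  0.0134 -0.011 ] -0.6304511631771271 [ 0.34  0.01 -0.28 -0.06 -0.03  0.23  0.03 -0.24]
outer edges  [array([ 0.5398, -0.1434,  0.131 ]), array([ 0.5742, -0.149 ,  0.131 ]), array([ 0.542 , -0.0084,  0.131 ]), array([ 0.5771, -0.0107,  0.131 ])]
mouth [0.5595 0.0135 0.131 ] shelf end [0.5595 0.0735 0.115 ] knob [ 0.5571 -0.1031  0.139 ]
[0.58162272 0.06250642 0.48402968]
scene [[205.3, 234.4], [212.8, 241.8], [281.8, 193.9], [274.5, 192.0], [262.4, 201.4]] top [[309.4, 185.6], [309.3, 175.0], [225.7, 174.1], [225.7, 184.7], [245.7, 179.6]]
```

View pics/s3.png

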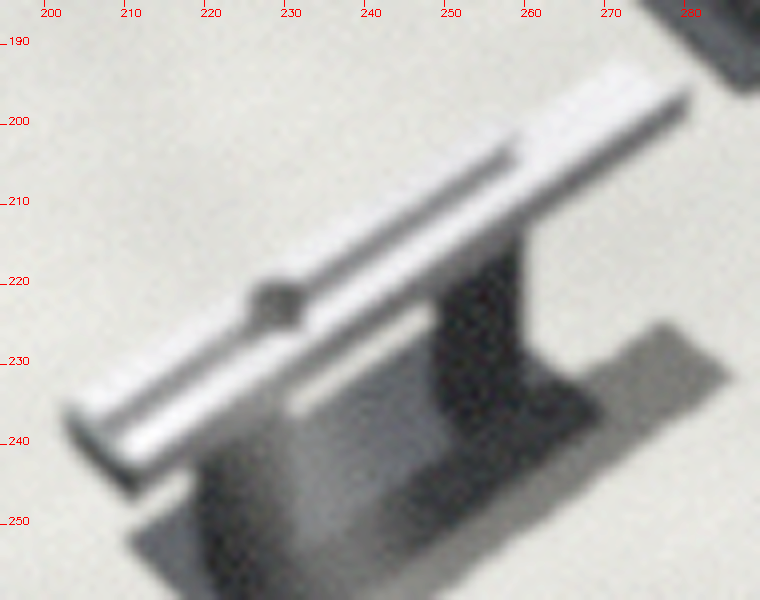

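View pics/t3.png

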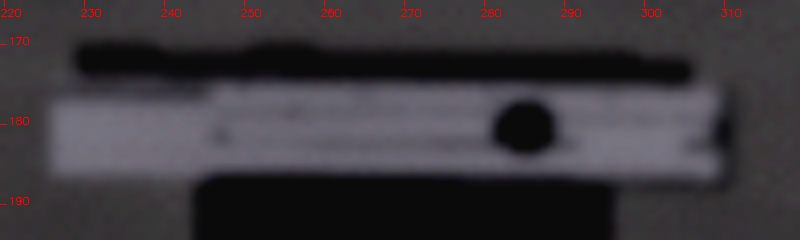

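```bash
cat > ov.py <<'E'
import sys
from h import *
def hang(c,o,dx=-.0013,tilt=0):
    # hanger pts in hanger frame -> world, origin foot underside
    R=Ro.from_euler('xyz',o['eef_rot']); yaw=Ro.from_euler('z',R.as_euler('xyz')[2]-np.pi)
    F=np.array([(sx*.012,sy*.02,z) for z in(0,.01) for sx in(-1,1) for sy in(-1,1)]+[(sx*.012,sy*.008,z) for z in(.032,.074) for sx in(-1,1) for sy in(-1,1)]+[(-.045,-.006,.029),(-.045,.006,.029),(-.07,-.006,-.051),(-.07,.006,-.051),(-.045,-.006,-.051),(-.045,.006,-.051)])
    F=F-[0,0,.053]; F=Ro.from_euler('y',tilt).apply(F)
    return F@yaw.as_matrix().T+np.array(o['ee_pos'])+[dx,0,.019]
if __name__=='__main__':
    c=load('wrist4'); o={'ee_pos':[.6486,.0608,.2691],'eef_rot':[3.14111,-.00177,3.127]}
    uv=proj(c,hang(c,o)); d=dict(c); d['color']=np.clip(c['color'].astype(float)*1.6-30,0,160).astype(np.uint8)
    x0,y0,s=215,110,7
    crop(d,(x0,y0,305,220),s,'w4c.png'); im=cv2.imread('pics/w4c.png')
    for i,(u,v) in enumerate(uv): cv2.circle(im,(int((u-x0+.5)*s),int((v-y0+.5)*s)),3,[(0,0,255),(0,255,0),(255,0,0),(255,0,255),(0,255,255)][min(i//4,4)],-1)
    cv2.imwrite('pics/w4c.png',im)
E
python3 ov.py
```

```text
(no output)
```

View pics/w4c.png

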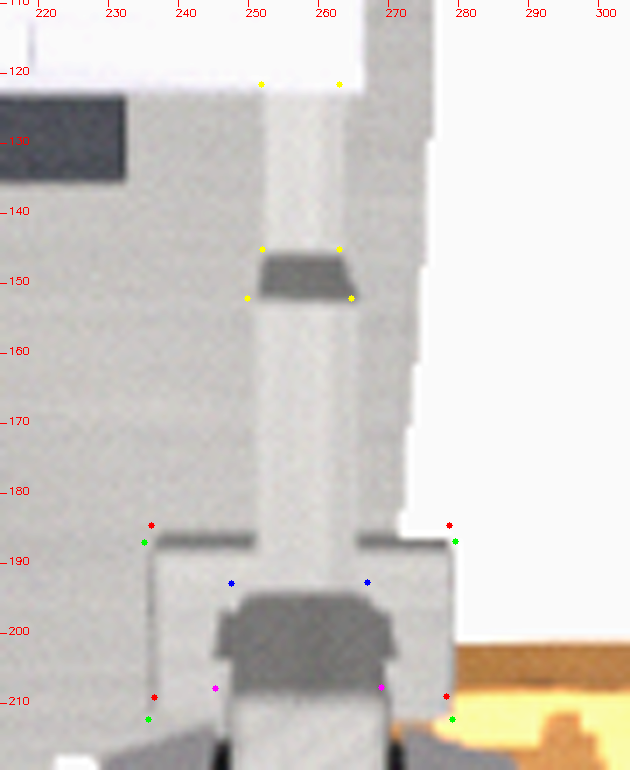

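```bash
python3 -c "
from h import *
to((.555,.046,.25),np.pi-.0127);to((.555,.046,.158),np.pi-.0127)"
```

```text
turn [ 0.0003  0.0004 -0.0005] shift [ 0.1869 -0.0332  0.0414] dist mm 97.1 deg 0.1
turn [ 0.0003  0.0004 -0.0005] shift [ 0.187  -0.0333  0.2254] dist mm 147.4 deg 0.1
```

>>> {"fn": "servo_tool", "kwargs": {
  "moves": [
    [[0,0,0,0.05,-0.01,0.01,1],[0,0,0,0.11,-0.02,0.02,1],[0,0,0,0.17,-0.03,0.03,1],[0,0,-0.0005,0.187,-0.033,0.06,1],[0,0,-0.0005,0.187,-0.033,0.11,1],[0,0,-0.0005,0.187,-0.033,0.16,1],[0,0,-0.0005,0.187,-0.033,0.2,1],[0,0,-0.0005,0.187,-0.033,0.216,1],[0,0,-0.0005,0.187,-0.033,0.216,1],[0,0,-0.0005,0.187,-0.033,0.216,1]]
  ]
}}

```text
time_s: 6.22
ee_pos: [0.5552, 0.0465, 0.1637]
eef_rot: [3.141, 0.002, 3.129]
force: [0.3, 0.3, -0.3]
grip_width: 0.0154
```

```bash
python3 shot.py wrist5 scene5
python3 - <<'E'
from h import *
c=load('wrist5');d=dict(c); d['color']=np.clip((c['color'].astype(float)-10)*1.1,0,160).astype(np.uint8)
crop(d,(120,110,330,230),3.7,'w5a.png')
s=load('scene5');crop(s,(200,110,330,260),4,'s5a.png')
E
```

```text
6.2167 [0.55516113 0.04646592 0.16369794] [3.14104096e+00 1.63308173e-03 3.12935717e+00] [ 0.25309796  0.26682344 -0.25772167] [ 0.07600767 -0.03078527  0.019701  ] 0.015417582680637025
```

View pics/w5a.png

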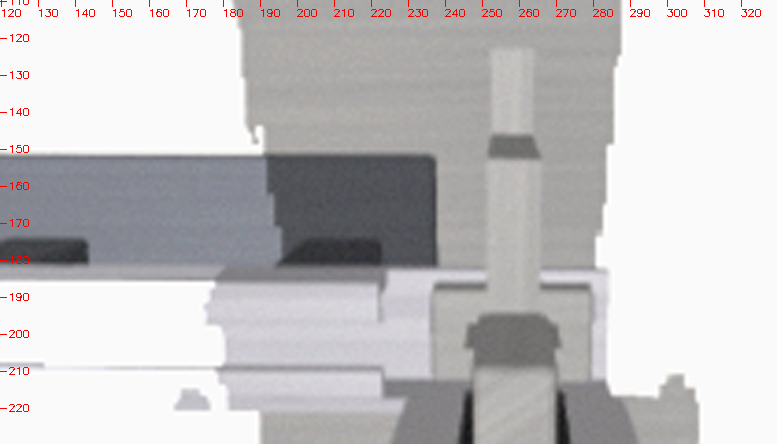

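View pics/s5a.png

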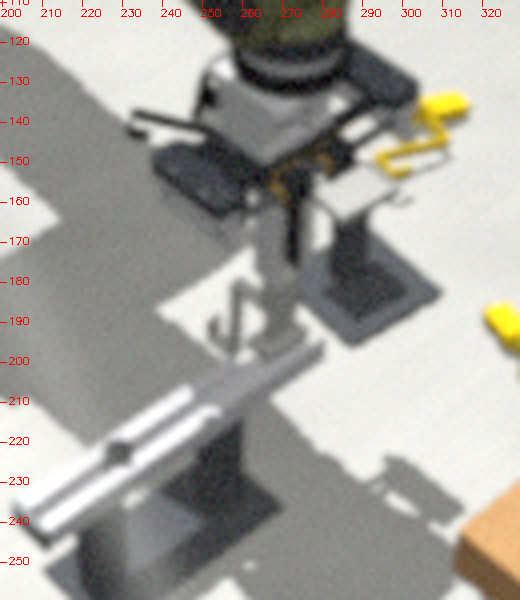

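>>> {"fn": "servo_tool", "kwargs": {
  "moves": [
    [[0,0,0,0,0,0.008,1],[0,0,0,0,0,0.016,1],[0,0,0,0,0,0.022,1],[0,0,0,0,0,0.024,1],[0,0,0,0,0,0.024,1],[0,0,0,0,0,0.024,1]]
  ]
}}

```text
time_s: 6.82
ee_pos: [0.5556, 0.0463, 0.1523]
eef_rot: [3.141, 0.003, 3.129]
force: [-0.5, 0.3, -0.7]
grip_width: 0.0152
```

>>> {"fn": "servo_tool", "kwargs": {
  "moves": [
    [[0,0,0,0,0,0.001,1],[0,0,0,0,0,0.002,1],[0,0,0,0,0,0.003,1],[0,0,0,0,0,0.004,1],[0,0,0,0,0,0.004,1]]
  ]
}}

```text
time_s: 7.23
ee_pos: [0.5556, 0.0463, 0.1502]
eef_rot: [3.141, 0.003, 3.129]
force: [-0.7, -0.2, -0.7]
grip_width: 0.0155
```

>>> {"fn": "servo_tool", "kwargs": {
  "moves": [
    [[0,0,0,0,0,0.001,1],[0,0,0,0,0,0.002,1],[0,0,0,0,0,0.002,1]]
  ]
}}

```text
time_s: 7.48
ee_pos: [0.5558, 0.0463, 0.1493]
eef_rot: [3.141, 0.003, 3.129]
force: [0.1, -0.4, 0.9]
grip_width: 0.0153
```

>>> {"fn": "servo_tool", "kwargs": {
  "moves": [
    [[0,0,0,0,0,0.001,1],[0,0,0,0,0,0.001,1]]
  ]
}}

```text
time_s: 7.65
ee_pos: [0.556, 0.0462, 0.1493]
eef_rot: [3.141, 0.004, 3.129]
force: [0.2, -0.7, 3.9]
grip_width: 0.0156
```

>>> {"fn": "servo_tool", "kwargs": {
  "moves": [
    [[0,0.0025,0,0,0,-0.001,1],[0,0.0025,0,-0.002,0,-0.001,1],[0,0.0025,0,-0.004,0,-0.001,1],[0,0.0025,0,-0.006,0,-0.001,1],[0,0.0025,0,-0.006,0,-0.001,1]]
  ]
}}

```text
time_s: 8.07
ee_pos: [0.5591, 0.0462, 0.1495]
eef_rot: [3.141, -0.0, 3.129]
force: [0.6, 0.5, -1.4]
grip_width: 0.0156
```

>>> {"fn": "servo_tool", "kwargs": {
  "moves": [
    [[0,0,0,-0.001,0,-0.0005,1],[0,0,0,-0.002,0,-0.0005,1],[0,0,0,-0.002,0,-0.0005,1]]
  ]
}}

```text
time_s: 8.32
ee_pos: [0.5601, 0.0462, 0.1498]
eef_rot: [3.141, -0.0, 3.129]
force: [-0.4, 0.1, -0.6]
grip_width: 0.0157
```

>>> {"fn": "servo_tool", "kwargs": {
  "moves": [
    [[0,0,0,-0.001,0,0,1],[0,0,0,-0.002,0,0,1],[0,0,0,-0.002,0,0,1]]
  ]
}}

```text
time_s: 8.57
ee_pos: [0.5612, 0.0461, 0.1497]
eef_rot: [3.141, -0.0, 3.129]
force: [-0.0, -0.0, -0.8]
grip_width: 0.0155
```

>>> {"fn": "servo_tool", "kwargs": {
  "moves": [
    [[0,0,0,-0.001,0,0,1],[0,0,0,-0.0015,0,0,1],[0,0,0,-0.0015,0,0,1]]
  ]
}}

```text
time_s: 8.82
ee_pos: [0.562, 0.0461, 0.1497]
eef_rot: [3.141, -0.0, 3.129]
force: [-0.6, -0.2, -1.0]
grip_width: 0.0153
```

>>> {"fn": "servo_tool", "kwargs": {
  "moves": [
    [[0,0,0,-0.001,0,0,1],[0,0,0,-0.0015,0,0,1],[0,0,0,-0.0015,0,0,1]]
  ]
}}

```text
time_s: 9.07
ee_pos: [0.5627, 0.0461, 0.1497]
eef_rot: [3.141, -0.0, 3.129]
force: [-0.1, -0.1, -0.5]
grip_width: 0.0153
```

>>> {"fn": "servo_tool", "kwargs": {
  "moves": [
    [[0,0,0,-0.001,0,0,1],[0,0,0,-0.0015,0,0,1],[0,0,0,-0.0015,0,0,1]]
  ]
}}

```text
time_s: 9.32
ee_pos: [0.5634, 0.0461, 0.1497]
eef_rot: [3.141, -0.001, 3.129]
force: [-1.0, 0.4, 0.6]
grip_width: 0.0152
```

```bash
python3 shot.py wrist6
python3 - <<'E'
from h import *
c=load('wrist6');d=dict(c); d['color']=np.clip((c['color'].astype(float)-10)*1.1,0,160).astype(np.uint8)
crop(d,(170,160,310,240),5.5,'w6a.png')
E
```

```text
9.3167 [0.56343068 0.04610535 0.14972152] [ 3.14112880e+00 -5.54868073e-04  3.12899554e+00] [-0.9987921   0.40323677  0.59620223] [-0.0157056   0.33208101  0.02506489] 0.015191851340836355
```

View pics/w6a.png

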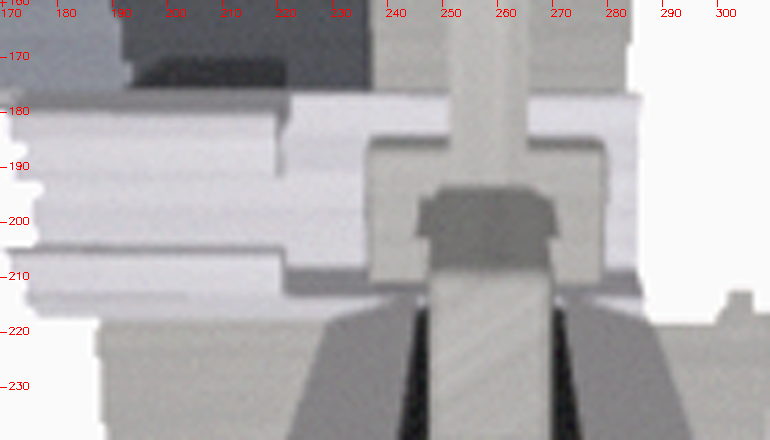

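>>> {"fn": "servo_tool", "kwargs": {
  "moves": [
    [[0,0,0,-0.0008,0,0,1],[0,0,0,-0.001,0,0,1]]
  ]
}}

```text
time_s: 9.53
ee_pos: [0.5639, 0.0461, 0.1497]
eef_rot: [3.141, -0.001, 3.129]
force: [-1.3, -0.5, -0.2]
grip_width: 0.0155
```

```bash
python3 shot.py
```

```text
9.5333 [0.56388438 0.04610556 0.14974676] [ 3.14119041e+00 -6.69950222e-04  3.12908618e+00] [-1.32226485 -0.50714322 -0.17095054] [ 0.03383682  0.38117047 -0.00946516] 0.01550817103104703
```

>>> {"fn": "servo_tool", "kwargs": {
  "moves": [
    [[0,0,0,0.0025,0,-0.0008,1],[0,0,0,0.0025,0,-0.0008,1],[0,0,0,0.0025,-0.006,-0.0008,1],[0,0,0,0.0025,-0.012,-0.0008,1],[0,0,0,0.0025,-0.016,-0.0008,1],[0,0,0,0.0025,-0.02,-0.0008,1],[0,0,0,0.0025,-0.02,-0.0008,1]]
  ]
}}

```text
time_s: 10.12
ee_pos: [0.5625, 0.0356, 0.1501]
eef_rot: [3.141, -0.001, 3.129]
force: [-1.3, -0.2, -1.3]
grip_width: 0.0152
```

```bash
python3 shot.py wrist7
python3 - <<'E'
from h import *
c=load('wrist7');d=dict(c); d['color']=np.clip((c['color'].astype(float)-10)*1.1,0,160).astype(np.uint8)
crop(d,(170,160,310,240),5.5,'w7a.png')
E
```

```text
10.1167 [0.56253586 0.03563169 0.15013595] [ 3.14126541e+00 -6.58422792e-04  3.12858488e+00] [-1.28507004 -0.22990059 -1.28882689] [-0.03732843  0.16359024  0.04929058] 0.01524212224916862
```

View pics/w7a.png

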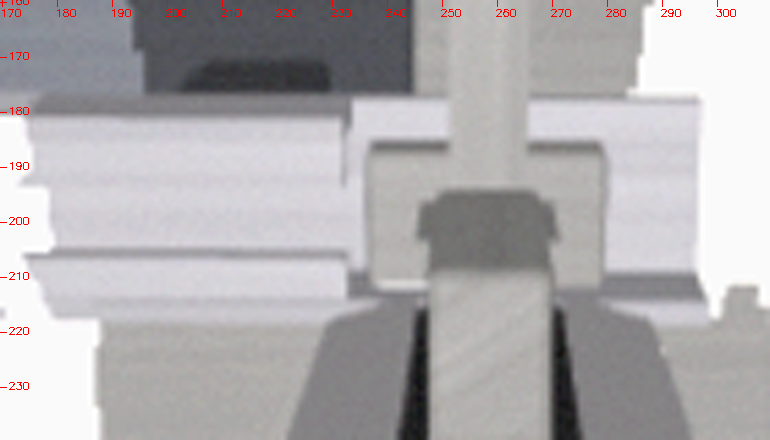

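>>> {"fn": "servo_tool", "kwargs": {
  "moves": [
    [[0,0,0,0.0012,0,0,1],[0,0,0,0.0012,0,0,1],[0,0,0,0.0012,0,0,1]]
  ]
}}

```text
time_s: 10.42
ee_pos: [0.562, 0.0359, 0.1502]
eef_rot: [3.141, -0.0, 3.129]
force: [-0.9, 0.0, -1.8]
grip_width: 0.0154
```

```bash
python3 shot.py
```

```text
10.4167 [0.56196365 0.03585911 0.15018226] [ 3.14129072e+00 -4.76701444e-04  3.12875956e+00] [-0.89814085  0.00899738 -1.76275786] [-0.01268777 -0.02246365 -0.01583545] 0.015380844742473445
```

>>> {"fn": "servo_tool", "kwargs": {
  "moves": [
    [[0,0,0,0.002,0,0,1],[0,0,0,0.002,-0.002,0,1],[0,0,0,0.002,-0.005,0,1],[0,0,0,0.002,-0.008,0,1],[0,0,0,0.002,-0.011,0,1],[0,0,0,0.002,-0.014,0,1]]
  ]
}}

```text
time_s: 10.92
ee_pos: [0.5609, 0.0287, 0.1502]
eef_rot: [3.141, -0.0, 3.129]
force: [0.8, 0.0, -1.7]
grip_width: 0.0155
```

```bash
python3 shot.py
```

```text
10.9167 [0.56090385 0.02865644 0.15018963] [ 3.14131646e+00 -4.26940778e-04  3.12861028e+00] [ 0.77859704  0.04665412 -1.66234339] [ 0.04930251 -0.04398409 -0.00896703] 0.015523438108840841
```

>>> {"fn": "servo_tool", "kwargs": {
  "moves": [
    [[0,0,0,0,-0.003,0,1],[0,0,0,0,-0.006,0,1],[0,0,0,0,-0.009,0,1],[0,0,0,0,-0.012,0,1],[0,0,0,0,-0.016,0,1],[0,0,0,0,-0.02,0,1]]
  ]
}}

```text
time_s: 11.42
ee_pos: [0.5608, 0.0185, 0.1502]
eef_rot: [3.141, -0.0, 3.129]
force: [0.1, 0.2, -2.2]
grip_width: 0.0154
```

```bash
python3 shot.py wrist8
python3 - <<'E'
from h import *
c=load('wrist8');d=dict(c); d['color']=np.clip((c['color'].astype(float)-10)*1.1,0,160).astype(np.uint8)
crop(d,(170,160,310,240),5.5,'w8a.png')
E
```

```text
11.4167 [0.56077151 0.01846372 0.15019448] [ 3.14132682e+00 -4.37318515e-04  3.12864029e+00] [ 0.13516121  0.1560509  -2.20725186] [ 0.01592807 -0.00284501 -0.04740319] 0.015434389661170722
```

View pics/w8a.png

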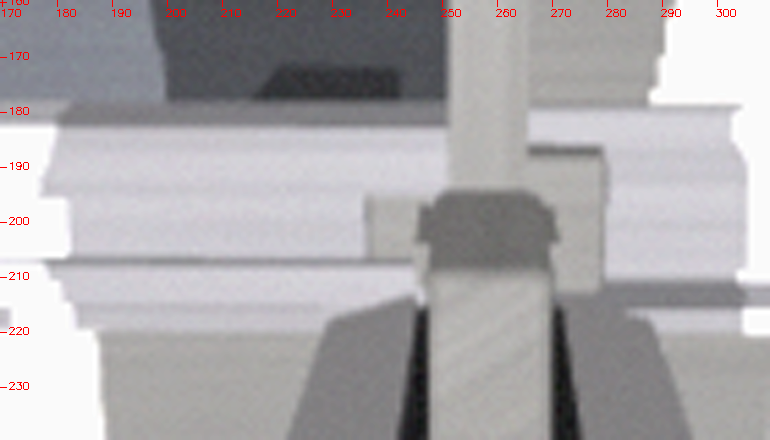

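>>> {"fn": "servo_tool", "kwargs": {
  "moves": [
    [[0,0,0,0,-0.006,0,1],[0,0,0,0,-0.012,0,1],[0,0,0,0,-0.018,0,1],[0,0,0,0,-0.024,0,1],[0,0,0,0,-0.03,0,1],[0,0,0,0,-0.036,0,1]]
  ]
}}

```text
time_s: 11.97
ee_pos: [0.5605, -0.0002, 0.1502]
eef_rot: [3.141, -0.0, 3.128]
force: [0.3, -0.0, -1.5]
grip_width: 0.0151
```

```bash
python3 shot.py
```

```text
11.9667 [ 5.60523115e-01 -1.72120370e-04  1.50183581e-01] [ 3.14139882e+00 -4.50110000e-04  3.12836919e+00] [ 0.29823444 -0.01034099 -1.5448    ] [-0.01609711 -0.01955585 -0.00996064] 0.015135210245142522
```

>>> {"fn": "servo_tool", "kwargs": {
  "moves": [
    [[0,0,0,0,-0.006,0,1],[0,0,0,0,-0.012,0,1],[0,0,0,0,-0.018,0,1],[0,0,0,0,-0.024,0,1],[0,0,0,0,-0.03,0,1],[0,0,0,0,-0.036,0,1],[0,0,0,0,-0.042,0,1],[0,0,0,0,-0.048,0,1]]
  ]
}}

```text
time_s: 12.63
ee_pos: [0.5602, -0.0245, 0.1502]
eef_rot: [3.141, -0.0, 3.128]
force: [-0.5, -0.2, -1.7]
grip_width: 0.0153
```

```bash
python3 shot.py top9 wrist9; python3 -c "
from h import *
crop(load('top9'),(220,165,320,195),8,'t9.png')"
```

```text
12.6333 [ 0.5601998  -0.02445001  0.15018253] [ 3.14142142e+00 -4.46804108e-04  3.12849275e+00] [-0.49196643 -0.20840663 -1.67985877] [-0.01874674  0.04014974  0.00339579] 0.01526394855235197
```

View pics/wrist9.png

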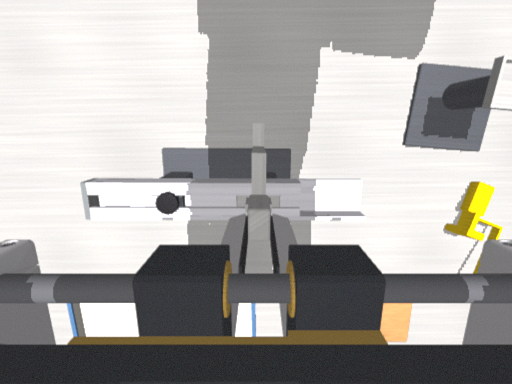

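Run:
```python
from h import *
c=load('wrist9');d=dict(c); d['color']=np.clip((c['color'].astype(float)*1.2),0,160).astype(np.uint8)
crop(d,(145,170,285,225),5.5,'w9a.png')
print(atz(c,(166.5,202.5),.139),atz(c,(180,202.5),.127))
```

```text
[ 0.55668581 -0.1034726   0.139     ] [ 0.56024993 -0.09544112  0.127     ]
```

View pics/w9a.png

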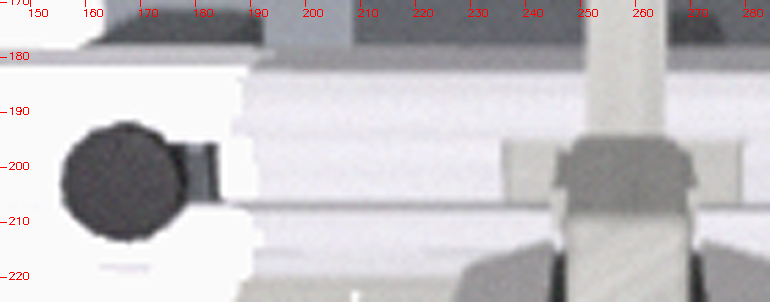

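>>> {"fn": "servo_tool", "kwargs": {
  "moves": [
    [[0,0,0,0,-0.008,0,1],[0,0,0,0,-0.016,0,1],[0,0,0,0,-0.024,0,1],[0,0,0,0,-0.032,0,1],[0,0,0,0,-0.04,0,1],[0,0,0,0,-0.048,0,1],[0,0,0,0,-0.056,0,1],[0,0,0,0,-0.062,0,1],[0,0,0,0,-0.066,0,1],[0,0,0,0,-0.068,0,1],[0,0,0,0,-0.07,0,1]]
  ]
}}

```text
time_s: 13.65
ee_pos: [0.5597, -0.0597, 0.1502]
eef_rot: [3.141, -0.0, 3.128]
force: [0.3, -0.6, -0.1]
grip_width: 0.0151
```

```bash
python3 shot.py
```

```text
13.65 [ 0.55971057 -0.05967741  0.15016033] [ 3.14142962e+00 -4.76820145e-04  3.12797031e+00] [ 0.33352527 -0.5662307  -0.05851918] [ 0.0921198  -0.03860243 -0.03750832] 0.01508206892333128
```

>>> {"fn": "servo_tool", "kwargs": {
  "moves": [
    [[0,0,0,0,-0.002,0,1],[0,0,0,0,-0.004,0,1],[0,0,0,0,-0.006,0,1],[0,0,0,0,-0.008,0,1],[0,0,0,0,-0.008,0,1]]
  ]
}}

```text
time_s: 14.07
ee_pos: [0.5597, -0.0638, 0.1502]
eef_rot: [3.141, -0.0, 3.128]
force: [-0.3, -0.3, -1.1]
grip_width: 0.0152
```

```bash
python3 shot.py
```

```text
14.0667 [ 0.55966908 -0.06381263  0.15015829] [ 3.14146766e+00 -4.56990428e-04  3.12789873e+00] [-0.28687899 -0.29817182 -1.06026184] [ 0.02771089  0.0259328  -0.02536175] 0.01521589756588835
```

>>> {"fn": "servo_tool", "kwargs": {
  "moves": [
    [[0,0,0,0,-0.002,0,1],[0,0,0,0,-0.004,0,1],[0,0,0,0,-0.006,0,1],[0,0,0,0,-0.008,0,1],[0,0,0,0,-0.01,0,1],[0,0,0,0,-0.01,0,1]]
  ]
}}

```text
time_s: 14.57
ee_pos: [0.5596, -0.069, 0.1502]
eef_rot: [3.141, -0.0, 3.128]
force: [-0.5, 0.7, -2.3]
grip_width: 0.0153
```

```bash
python3 shot.py
```

```text
14.5667 [ 0.55958938 -0.06901378  0.15015542] [ 3.14148653e+00 -4.90848745e-04  3.12774841e+00] [-0.52517085  0.70615593 -2.29843235] [ 0.02976131 -0.05516562 -0.01932335] 0.01525117925871727
```

>>> {"fn": "servo_tool", "kwargs": {
  "moves": [
    [[0,0,0,0,-0.001,0,1],[0,0,0,0,-0.002,0,1],[0,0,0,0,-0.003,0,1]]
  ]
}}

```text
time_s: 14.82
ee_pos: [0.5596, -0.0705, 0.1502]
eef_rot: [3.141, -0.0, 3.128]
force: [-0.3, 0.2, -1.7]
grip_width: 0.0149
```

```bash
python3 shot.py
```

```text
14.8167 [ 0.55955134 -0.07053669  0.15015115] [ 3.14147431e+00 -4.87387162e-04  3.12772120e+00] [-0.31767949  0.23403053 -1.65514716] [-0.00739742 -0.06242762  0.00614926] 0.01488077080595126
```

>>> {"fn": "servo_tool", "kwargs": {
  "moves": [
    [[0,0,0,0,-0.0008,0,1],[0,0,0,0,-0.0016,0,1],[0,0,0,0,-0.0016,0,1]]
  ]
}}

```text
time_s: 15.07
ee_pos: [0.5596, -0.0714, 0.1502]
eef_rot: [3.142, -0.0, 3.128]
force: [-0.2, -0.7, -1.9]
grip_width: 0.0151
```

```bash
python3 shot.py
```

```text
15.0667 [ 0.55957442 -0.07139461  0.15016204] [ 3.14151619e+00 -4.23020033e-04  3.12776125e+00] [-0.18703791 -0.68430326 -1.85450046] [-0.01695241 -0.01842374  0.02015548] 0.015089017222555305
```

>>> {"fn": "servo_tool", "kwargs": {
  "moves": [
    [[0,0,0,0,-0.0008,0,1],[0,0,0,0,-0.0016,0,1],[0,0,0,0,-0.0016,0,1]]
  ]
}}

```text
time_s: 15.32
ee_pos: [0.5595, -0.0722, 0.1502]
eef_rot: [3.141, -0.001, 3.128]
force: [0.1, -0.2, -0.6]
grip_width: 0.0157
```

```bash
python3 shot.py
```

```text
15.3167 [ 0.55953601 -0.07223578  0.15015557] [ 3.14146773e+00 -5.03419526e-04  3.12770715e+00] [ 0.10853454 -0.23650368 -0.63135999] [ 0.03069775 -0.02960772  0.01490011] 0.015694176085367245
```

>>> {"fn": "servo_tool", "kwargs": {
  "moves": [
    [[0,0,0,0,-0.0008,0,1],[0,0,0,0,-0.0016,0,1],[0,0,0,0,-0.0016,0,1]]
  ]
}}

```text
time_s: 15.57
ee_pos: [0.5595, -0.0731, 0.1501]
eef_rot: [3.142, -0.0, 3.128]
force: [0.6, 0.2, -0.9]
grip_width: 0.0151
```

```bash
python3 shot.py
```

```text
15.5667 [ 0.55952378 -0.073128    0.150145  ] [ 3.14151614e+00 -4.97547446e-04  3.12763885e+00] [ 0.64858475  0.2442892  -0.93285429] [0.02742947 0.04901462 0.06902054] 0.015132150651385122
```

>>> {"fn": "servo_tool", "kwargs": {
  "moves": [
    [[0,0,0,0,-0.0008,0,1],[0,0,0,0,-0.0016,0,1],[0,0,0,0,-0.0016,0,1]]
  ]
}}

```text
time_s: 15.82
ee_pos: [0.5595, -0.074, 0.1502]
eef_rot: [3.142, -0.0, 3.128]
force: [-0.0, 0.1, -2.0]
grip_width: 0.0153
```

```bash
python3 shot.py wrist10;  python3 - <<'E'
from h import *
c=load('wrist10');d=dict(c); d['color']=np.clip((c['color'].astype(float)*1.2),0,160).astype(np.uint8)
crop(d,(175,170,295,225),6,'w10a.png')
E
```

```text
15.8167 [ 0.55953262 -0.07401946  0.15015784] [ 3.14154527e+00 -4.27732162e-04  3.12758529e+00] [-0.03774095  0.1357377  -1.96858289] [-0.01689335  0.02704803 -0.01294194] 0.015313456712301474
```

View pics/w10a.png

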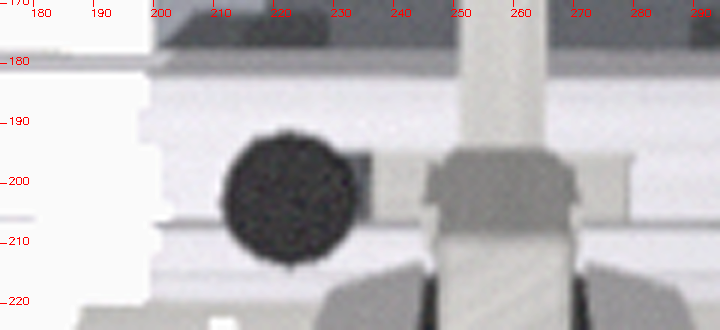

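>>> {"fn": "servo_tool", "kwargs": {
  "moves": [
    [[0,0,0,0,-0.0008,0,1],[0,0,0,0,-0.0012,0,1],[0,0,0,0,-0.0012,0,1]]
  ]
}}

```text
time_s: 16.12
ee_pos: [0.5595, -0.0746, 0.1502]
eef_rot: [3.142, -0.0, 3.128]
force: [-0.4, 0.0, -1.6]
grip_width: 0.0154
```

```bash
python3 shot.py
```

```text
16.1167 [ 0.55953371 -0.07459422  0.15016085] [ 3.14151169e+00 -4.28622285e-04  3.12759230e+00] [-0.44838972  0.00255082 -1.56859841] [ 0.04180596 -0.01105642 -0.03849878] 0.015409602448098634
```

>>> {"fn": "servo_tool", "kwargs": {
  "moves": [
    [[0,0,0,0,-0.0008,0,1],[0,0,0,0,-0.0012,0,1],[0,0,0,0,-0.0012,0,1]]
  ]
}}

```text
time_s: 16.37
ee_pos: [0.5596, -0.0752, 0.1502]
eef_rot: [3.141, -0.0, 3.128]
force: [-0.4, 1.3, 0.1]
grip_width: 0.0154
```

```bash
python3 shot.py
```

```text
16.3667 [ 0.55955048 -0.07515839  0.1502033 ] [ 3.14137052e+00 -3.23790111e-04  3.12756845e+00] [-0.36846442  1.30698197  0.12174652] [0.27586967 0.03496405 0.01806638] 0.0153827352949813
```

>>> {"fn": "servo_tool", "kwargs": {
  "moves": [
    [[0,0,0,0,-0.0004,0,1],[0,0,0,0,-0.0006,0,1],[0,0,0,0,-0.0006,0,1]]
  ]
}}

```text
time_s: 16.62
ee_pos: [0.5595, -0.0754, 0.1502]
eef_rot: [3.141, -0.0, 3.128]
force: [0.3, 0.9, -1.0]
grip_width: 0.0157
```

```bash
python3 shot.py
```

```text
16.6167 [ 0.55954651 -0.07537722  0.1502292 ] [ 3.14118611e+00 -3.23861454e-04  3.12759198e+00] [ 0.32788658  0.85380869 -1.04762062] [0.37437029 0.03177701 0.01464638] 0.01574428094356395
```

>>> {"fn": "servo_tool", "kwargs": {
  "moves": [
    [[0,0,0,0,-0.0006,0,1],[0,0,0,0,-0.001,0,1],[0,0,0,0,-0.001,0,1]]
  ]
}}

```text
time_s: 16.87
ee_pos: [0.5596, -0.0758, 0.1504]
eef_rot: [3.141, -0.0, 3.128]
force: [-0.1, 2.5, 0.0]
grip_width: 0.0156
```

```bash
python3 shot.py
```

```text
16.8667 [ 0.55960503 -0.07575966  0.15035547] [ 3.14099546e+00 -9.08022874e-05  3.12765006e+00] [-0.05842186  2.48412814  0.02140731] [ 0.65567879  0.05058346 -0.03862507] 0.015610454104660849
```

>>> {"fn": "servo_tool", "kwargs": {
  "moves": [
    [[0,0,0,0,0.001,0,1],[0,0,0,0,0.001,0.001,1],[0,0,0,0,0.001,0.0018,1],[0,0,0,0,0.001,0.0018,1]]
  ]
}}

```text
time_s: 17.2
ee_pos: [0.5596, -0.0753, 0.1493]
eef_rot: [3.141, -0.0, 3.128]
force: [-0.1, 1.3, -2.2]
grip_width: 0.0152
```

```bash
python3 shot.py
```

```text
17.2 [ 0.55955222 -0.07527213  0.14927112] [ 3.14102910e+00 -3.49432889e-04  3.12768565e+00] [-0.13925222  1.30052896 -2.21076622] [ 0.29968739 -0.01485538  0.00034444] 0.015180885355036903
```

>>> {"fn": "servo_tool", "kwargs": {
  "moves": [
    [[0,0,0,0,0,0.0006,1],[0,0,0,0,-0.0006,0.0006,1],[0,0,0,0,-0.0012,0.0006,1],[0,0,0,0,-0.0012,0.0006,1]]
  ]
}}

```text
time_s: 17.53
ee_pos: [0.5597, -0.0757, 0.1493]
eef_rot: [3.141, 0.0, 3.128]
force: [0.7, 3.2, 3.0]
grip_width: 0.0155
```

```bash
python3 shot.py
```

```text
17.5333 [ 0.55969293 -0.07572208  0.14925019] [3.14072371e+00 2.07692177e-04 3.12769232e+00] [0.73226704 3.24187673 2.99808092] [ 0.76254606 -0.02276041  0.02969608] 0.015486847076786266
```

>>> {"fn": "servo_tool", "kwargs": {
  "moves": [
    [[0,0,0,0,-0.0005,0,1],[0,0,0,0,-0.0008,0,1],[0,0,0,0,-0.0008,0,1],[0,0,0,0,-0.0008,0,1],[0,0,0,0,-0.0008,0,1],[0,0,0,0,-0.0008,0,1],[0,0,0,0,-0.0008,0,1],[0,0,0,0,-0.0008,0,1]]
  ]
}}

```text
time_s: 18.2
ee_pos: [0.5597, -0.0761, 0.1493]
eef_rot: [3.141, 0.0, 3.128]
force: [-1.0, 3.7, 4.0]
grip_width: 0.0155
```

```bash
python3 shot.py wrist11;  python3 - <<'E'
from h import *
c=load('wrist11');d=dict(c); d['color']=np.clip((c['color'].astype(float)*1.2),0,160).astype(np.uint8)
crop(d,(175,170,295,225),6,'w11a.png')
E
```

```text
18.2 [ 0.55972525 -0.07611252  0.14934072] [3.14068423e+00 3.35331327e-04 3.12767319e+00] [-1.01762921  3.66285207  4.01279076] [ 1.01389484  0.03019829 -0.01119736] 0.015473528464818916
```

View pics/w11a.png

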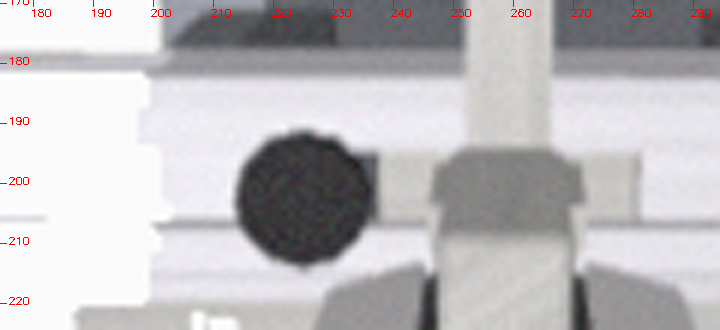

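View pics/wrist11.png

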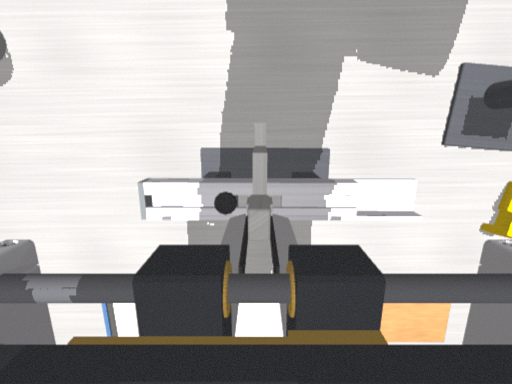

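>>> {"fn": "servo_tool", "kwargs": {
  "moves": [
    [[0,0,0,0,0.0008,-0.0003,1],[0,0,0,0,0.0012,-0.0004,1],[0,0,0,0,0.0012,-0.0004,1]]
  ]
}}

```text
time_s: 18.5
ee_pos: [0.5596, -0.0756, 0.1493]
eef_rot: [3.141, -0.0, 3.128]
force: [0.7, 1.5, 0.6]
grip_width: 0.0151
```

```bash
python3 shot.py
```

```text
18.5 [ 0.559598   -0.07559953  0.14925814] [ 3.14091024e+00 -1.61064990e-04  3.12766305e+00] [0.6711747  1.53350391 0.62154835] [ 0.52347454 -0.04843991 -0.06031463] 0.015119198759452978
```

>>> {"fn": "servo_tool", "kwargs": {
  "moves": [
    [[0,0,0,0,0.0002,0,0.82],[0,0,0,0,0.0002,0,0.8],[0,0,0,0,0.0002,0,0.75],[0,0,0,0,0.0002,0,0.7],[0,0,0,0,0.0002,0,0.65],[0,0,0,0,0.0002,0,0.6]]
  ]
}}

```text
time_s: 19.0
ee_pos: [0.5596, -0.0756, 0.1493]
eef_rot: [3.141, -0.0, 3.128]
force: [-0.1, 0.3, 0.1]
grip_width: 0.036
```

```bash
python3 shot.py wrist12;  python3 - <<'E'
from h import *
c=load('wrist12');d=dict(c); d['color']=np.clip((c['color'].astype(float)*1.2),0,160).astype(np.uint8)
crop(d,(175,170,295,225),6,'w12a.png')
E
```

```text
19.0 [ 0.55959759 -0.07561991  0.14926632] [ 3.14108432e+00 -1.53469182e-04  3.12761065e+00] [-0.05238949  0.31587948  0.14847571] [ 0.01127728  0.01389864 -0.02399553] 0.035996079459678185
```

View pics/w12a.png

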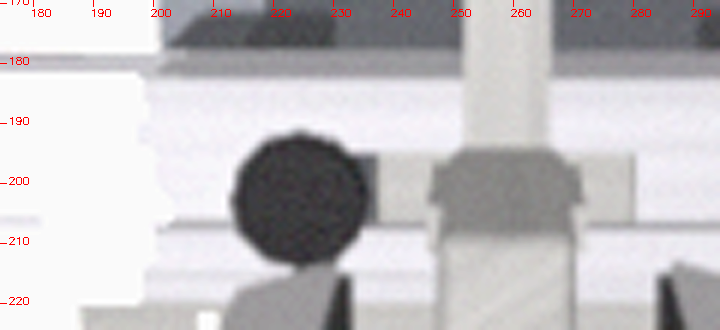

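>>> {"fn": "servo_tool", "kwargs": {
  "moves": [
    [[0,0,0,0,0,0,0.5],[0,0,0,0,0,-0.02,0.5],[0,0,0,0,0,-0.06,0.5],[0,0,0,0,0,-0.12,0.5],[0,0,0,-0.02,0,-0.2,0.4],[0,0,0,-0.08,0.04,-0.26,0.4],[0,0,0,-0.14,0.1,-0.26,0.4],[0,0,0,-0.16,0.12,-0.26,0.4],[0,0,0,-0.16,0.12,-0.26,0.4]]
  ]
}}

```text
time_s: 19.8
ee_pos: [0.6421, -0.0141, 0.2793]
eef_rot: [3.141, -0.0, 3.13]
force: [-0.2, 0.2, -0.7]
grip_width: 0.0565
```

```bash
python3 shot.py wrist13 scene13 top13;  python3 - <<'E'
from h import *
c=load('wrist13');d=dict(c); d['color']=np.clip((c['color'].astype(float)*1.1),0,160).astype(np.uint8)
crop(d,(60,70,260,170),4,'w13a.png')
crop(load('scene13'),(195,150,295,260),5,'s13a.png')
E
```

```text
19.8 [ 0.6420805  -0.0141009   0.27930652] [ 3.14058092e+00 -9.90629105e-05  3.13029062e+00] [-0.17416303  0.21831878 -0.73132131] [ 0.08129348 -0.0138006  -0.02400503] 0.05647864426298743
```

View pics/wrist13.png

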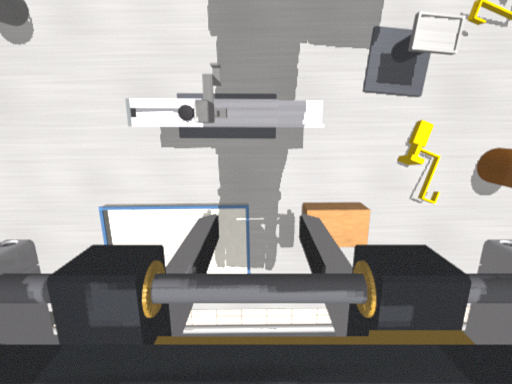

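View pics/s13a.png

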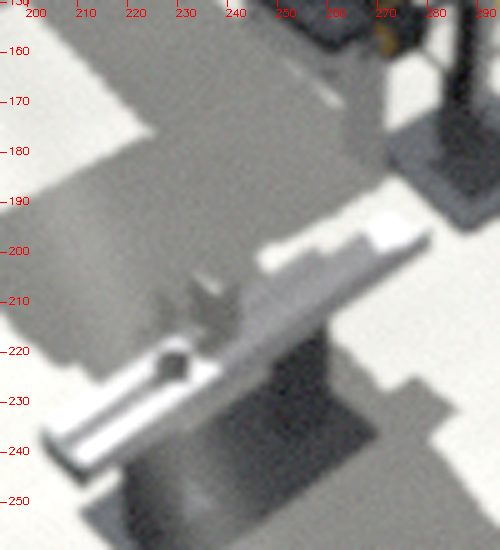

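View pics/w13a.png

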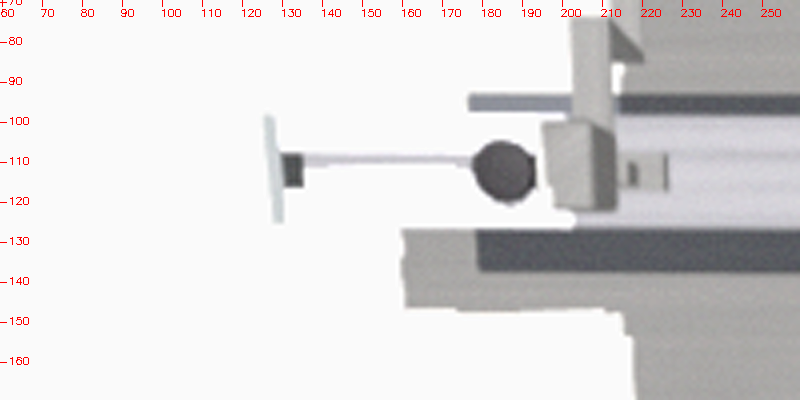

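Run:
```python
from h import *
c=load('wrist13')
print('knob',atz(c,(184.7,112),.139),'footrear',atz(c,(226,112.5),.125),'tab',atz(c,(200.5,111),.189))
d=dict(c); d['color']=np.clip((c['color'].astype(float)-100)*1.05,0,165).astype(np.uint8)
crop(d,(165,85,240,135),10,'w13b.png')
```

```text
knob [ 0.55754906 -0.10452443  0.139     ] footrear [ 0.55813617 -0.05428502  0.125     ] tab [ 0.55913137 -0.07449093  0.189     ]
```

View pics/w13b.png

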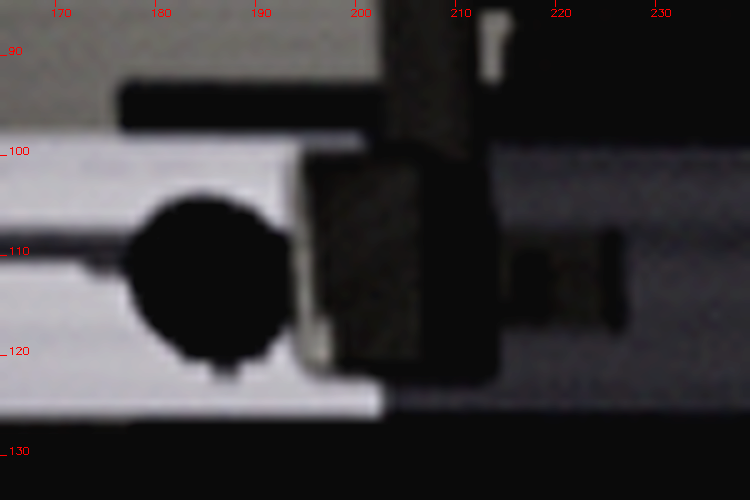

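Run:
```python
from h import *
c=load('wrist13')
d=dict(c); d['color']=np.clip((c['color'].astype(float)-20)*1.0,0,165).astype(np.uint8)
crop(d,(265,85,340,135),10,'w13c.png')
```

```text
(no output)
```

View pics/w13c.png

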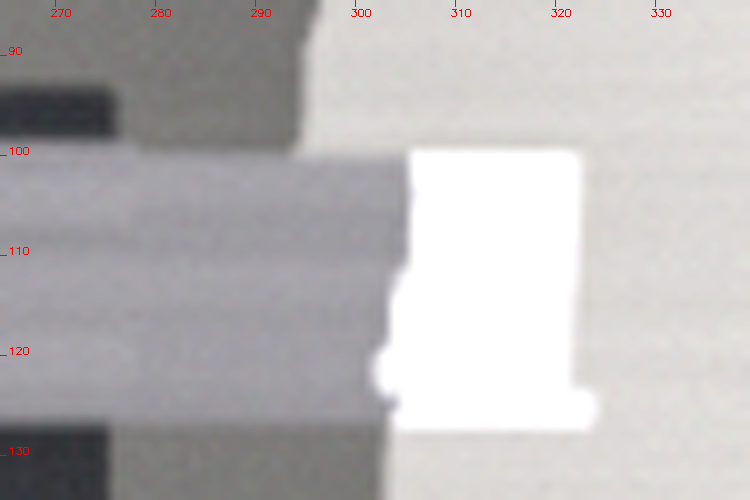

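Run:
```python
from h import *
c=load('wrist13'); a=load('wrist4'); b=load('wrist1')
for n,c,k,e in [('before1',b,(31.7,171.5),(163.1,170)),('before4',a,(121.5,107),(266.3,108)),('after',c,(185.5,112),(321.9,112))]:
    print(n,(atz(c,k,.139)-atz(c,e,.115)).round(4))
```

```text
before1 [-0.0025 -0.1749  0.024 ]
before4 [-0.0024 -0.1766  0.024 ]
after [-0.001  -0.1768  0.024 ]
```

The distance from knob to shelf end is unchanged (176.6 mm before, 176.8 mm after), so the stop has not moved. The gripper is clear of everything, so I'm handing in.

Run:
```python
from station import get_obs,hand_in
o=get_obs();print(o['time_s'],o['ee_pos'],o['force'],o['grip_width']); print(hand_in())
```

```text
19.95 [ 0.64008377 -0.0171079   0.27946808] [ 0.754255   -0.62275971 -0.28454571] 0.05646425377364423
the job is handed in; nothing more can be done
None
```

The steel hook carrier is in the rail with its foot against the stop. The gripper is open and clear of everything, and I handed the job in at about 20 s.

- **Pick-up:** I gripped the tab across its 16 mm and lifted the carrier straight off the post.
- **Loading:** I set the foot over the loading shelf and felt the floor (about 4 N) and the back wall (about 2 N). I then centred the foot and slid it in; the readings showed no catch at the mouth.
- **Stop:** I felt contact with the gripper at y ≈ -0.075 m. I lowered the foot onto the floor and held about 4–5 N on the stop for about 0.6 s. Then I eased off, opened the gripper and lifted away.

**Last checks:**
- **Carrier:** it stands upright. The foot's centre measured y ≈ -0.074 m in the picture, within about 1 mm of where I felt contact. In the close-up after release I saw no gap at the stop. After lifting away, the tab hid the stop face from the camera.
- **Stop:** its knob is 176.8 mm from the shelf end. An earlier picture from a similar pose gave 176.6 mm, so it did not move measurably. My first picture, taken at a steeper angle, gave 174.9 mm; I put that down to calibration, which is good to about 2 mm.
- **Position estimates:** the cameras disagreed by a few millimetres on the rail's x position, so I relied on feeling the wall.
- **Other objects:** I did not touch any of them on purpose. The bottle, carton and look-alikes in view looked undisturbed in the last picture, but I did not measure them or check the cup.

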